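Third hand for a new bench pin

TASK

I am fitting a new pin to the tabletop bench: with the scraper block, not with fingers or pin, sweep all the silver cut-offs off its pin seat over the open front edge into the catch tray, and stand the scraper back on the work surface. Then lay the pin flat in the seat between the rails, tail first, slide it gently home and keep its tail square against the back stop with a steady push of about 10 newtons while I put the clamp strap on: finish still gripping and pushing the pin, do not let go. Leave the strap, the pliers and the jar where they lie.

Things in the scene. Friction and masses are not known exactly. Their poses are not given: they have to be found in the camera images.
- stand: Tabletop goldsmith's bench of beech, screwed down, turned up to 0.3 rad: top 130 (x) x 200 (y) mm, x from -55 (front edge) to +75 mm, on side panels. On top a rigid steel pin seat, z = 100 mm, x from -55 to the stop face at +50 mm, between two rails 10 mm high, 20 mm wide, as long as the seat. Origin: on the work surface, z = 0. +x from the open front edge to the back stop, +y left, z up.
- seat_front (a point): Middle of the front edge of the pin seat, on its surface (stand x = -55, y = 0, z = 100 mm). The inner faces of the rails are 62 mm apart, 31 mm either side of it. The front is open: ahead of it is free air down to the catch tray.
- stop: Back stop of the pin seat, a steel bar 12 x 102 x 16 mm (x, y, z) fixed on the stand. Origin: middle of the bottom edge of its front face, on which the tail presses, at seat height (stand x = +50 mm, z = 100 mm). Axes as the stand's; the pin is pushed along +x. Rigid: the contact gives well under 1 mm at 10 N. Pressing the pin down on the seat makes friction that takes part of the push.
- tray: Catch tray of sheet metal fixed at the foot of the stand, 222 x 160 mm (x, y), walls 3 mm thick and 26 mm high, open on top. Origin: centre of its underside, at stand x = -58 mm; it reaches from under the top to 114 mm ahead of the front edge. Axes as the stand's.
- pin: New bench pin, a beech board 160 (x) x 56 (y) x 18 mm (z), 0.08 to 0.16 kg, lying flat left or right of the stand. Origin: centre of its underside. +x to the flat tail (x = +80 mm, corners cut 5 mm), -x to the tip (-80 mm) with a V notch 50 mm deep, 18 mm wide at the mouth. Sides y = -28 and +28 mm flat and parallel. From x = -30 mm to the tip the top slopes down from 18 to 12 mm.
- pin_grip (a point): A good place to grip the pin, across its sides: on its underside, 50 mm from its centre towards the tip (pin x = -50 mm, y = 0). Home, 105 mm of the pin lie in the seat and the last 55 mm, tip end, stick out past the front edge; this point is then 25 mm ahead of the edge, clear of stand and rails. Held here, the tail may droop 1 or 2 mm.
- pin_tail (a point): Middle of the bottom edge of the pin's flat tail face (pin x = +80 mm, y = 0, z = 0). Home, it coincides with the origin of stop.
- scraper: Scraper block, standing upright on the work surface left or right of the stand: a hardwood grip 18 x 50 mm on a steel shoe 20 (x) x 52 (y) x 10 mm (z), 60 mm high in all, about 0.11 kg. Origin: centre of its underside. Fits between the rails with its y axis across the seat; grip the wood across its 18 mm (x), near the top.
- cutoff1: Silver sprue cut-off, block 13 x 11 x 8 mm, 11 g, lying on the pin seat between 3 and 62 mm behind the front edge. Origin: centre of its underside.
- cutoff2: Silver sprue cut-off, upright stub 13 across x 9 mm, 11 g, lying on the pin seat between 3 and 62 mm behind the front edge. Origin: centre of its underside.
- cutoff3: Silver sprue cut-off, block 14 x 10 x 9 mm, 11 g, lying on the pin seat between 3 and 62 mm behind the front edge. Origin: centre of its underside.
- cutoff4: Silver sprue cut-off, upright stub 12 across x 10 mm, 11 g, lying on the pin seat between 3 and 62 mm behind the front edge. Origin: centre of its underside.
- cutoff5: Silver sprue cut-off, block 12 x 12 x 8 mm, 11 g, lying on the pin seat between 3 and 62 mm behind the front edge. Origin: centre of its underside.
- strap: Clamp strap of the stand, loose on the work surface: steel bar 18 x 104 x 5 mm with two brass thumb screws, 19 mm high in all. To be left alone. Origin: centre of its underside, long axis y.
- pliers: Pliers with black handles, about 145 mm long, jaws to their +x, lying on the work surface, 14 mm high. To be left alone. Origin: near the joint, on the work surface.
- pot: Amber glass jar with a steel cap, 48 mm across, 45 mm high, standing on the work surface. To be left alone. Origin: centre of its underside.
Things that resemble listed ones, but are neither listed nor needed, are in the scene too. Of the things that look like the pin, the middle-sized one is meant.

How it is judged (in metres and radians):
On the way, in this order (a step that is already met when the one before it is completed fails the run):
1. all five cut-offs are off the seat and in the catch tray, swept with the scraper in the gripper, the pin not yet taken (x of cutoff1 in the frame of tray between -0.111 and 0.111 m and y of cutoff1 in the frame of tray between -0.08 and 0.08 m and height (world z) of each of cutoff1, cutoff2, cutoff3, cutoff4, cutoff5 below 0.035 m and x of cutoff2 in the frame of tray between -0.111 and 0.111 m and y of cutoff2 in the frame of tray between -0.08 and 0.08 m and x of cutoff3 in the frame of tray between -0.111 and 0.111 m and y of cutoff3 in the frame of tray between -0.08 and 0.08 m and x of cutoff4 in the frame of tray between -0.111 and 0.111 m and y of cutoff4 in the frame of tray between -0.08 and 0.08 m and x of cutoff5 in the frame of tray between -0.111 and 0.111 m and y of cutoff5 in the frame of tray between -0.08 and 0.08 m and contact force between the fingers and scraper above 1 N and distance of pin from where it was at the start of the episode below 0.03 m), for 0.1 s.
2. the scraper stands on the work surface, let go, and the pin is home and pressed against the stop with 5 to 20 N for one and a half seconds without a break (angle between scraper's own z axis and vertical below 0.15 rad and height (world z) of scraper between -0.006 and 0.002 m and linear speed of scraper below 0.02 m/s and contact force between the fingers and scraper below 0.1 N and x of pin_tail in the frame of stop between -0.003 and 0.0025 m and y of pin_tail in the frame of stop between -0.006 and 0.006 m and z of pin_tail in the frame of stop between -0.003 and 0.003 m and angle between the x axis of pin and the x axis of stand, either way round below 0.04 rad and angle between pin's own z axis and vertical below 0.04 rad and contact force between pin and stop between 5 and 20 N and contact force between the fingers and pin above 2 N and linear speed of pin below 0.01 m/s), for 1.5 s.
At the end, for the whole second after the job is handed in: Pin still gripped, its tail pressed on the stop with 5 to 20 N; tail within 3 mm of stop and seat height, 6 mm of the seat middle, square and level within 0.04 rad, at rest; all cut-offs in the tray; scraper upright on the work surface, let go (all of step 2 and x of cutoff1 in the frame of tray between -0.111 and 0.111 m and y of cutoff1 in the frame of tray between -0.08 and 0.08 m and height (world z) of each of cutoff1, cutoff2, cutoff3, cutoff4, cutoff5 below 0.035 m and x of cutoff2 in the frame of tray between -0.111 and 0.111 m and y of cutoff2 in the frame of tray between -0.08 and 0.08 m and x of cutoff3 in the frame of tray between -0.111 and 0.111 m and y of cutoff3 in the frame of tray between -0.08 and 0.08 m and x of cutoff4 in the frame of tray between -0.111 and 0.111 m and y of cutoff4 in the frame of tray between -0.08 and 0.08 m and x of cutoff5 in the frame of tray between -0.111 and 0.111 m and y of cutoff5 in the frame of tray between -0.08 and 0.08 m); the arm keeps its last pose, push and grip.
It fails at once if the pin was rammed against the stop (over 40 N) (contact force between pin and stop above 40 N).
It fails at once if a cut-off was pushed with the fingers or with the pin (contact force between any of the fingers, pin and cutoff1 above 0.5 N or contact force between any of the fingers, pin and cutoff2 above 0.5 N or contact force between any of the fingers, pin and cutoff3 above 0.5 N or contact force between any of the fingers, pin and cutoff4 above 0.5 N or contact force between any of the fingers, pin and cutoff5 above 0.5 N).
It fails at once if the strap, the pliers or the jar was shifted by more than 30 mm (distance of any of strap, pliers, pot from where it was at the start of the episode above 0.03 m).
It also fails if it takes over 70 s, if anything falls off the work surface, if the arm or the gripper's body presses on something with over 40 N, if the wrist force passes 120 N, or if a joint passes its speed limit or range.

ROBOT

A 7-joint arm with a two-finger parallel gripper is mounted at the origin on the work surface. World frame = base frame: x ahead of the robot, y to its left, z up, the work surface at z = 0. Lengths are in mm, angles in rad, forces in N, time in s.
With the tool pointing down it reaches from about 400 to 875 mm from the base axis. Payload 19.3 kg.
Tool frame: the origin (TCP) lies on the front face of the gripper's body, between the roots of the fingers; the fingertips stand 73 mm ahead of it and the grasp point (between the pads) lies 54 mm ahead of it; z points along the fingers, y is the direction in which the jaws open and shut (so a half turn about z gives the same grasp; the last joint's range is limited). The gripper opens to 85 mm and grips with 20 to 120 N. Pads are 22 mm wide; open, the fingers measure 114 mm over their backs; the gripper's body (76 mm by 85 mm) begins 54 mm behind the grasp point. The pads swing forward as they close: fully open they stand 13 mm farther back than shut.
Start: joints at [-1.341, 0.521, -0.036, 1.599, 0.021, 1.021, -0.113], TCP at [184.6, 597.109, 303.891] pointing down, gripper open.
Joint ranges: [-2.91, 2.91], [-0.3, 2.13], [-1.5, 1.42], [0.17, 2.43], [-1.26, 4.41], [0.16, 1.93], [-2.52, 2.52]. Speed limits (rad/s): [1.89, 1.89, 2.39, 2.39, 3.01, 3.01, 3.01].

INTERFACE

Orientations are given as a unit quaternion [w, x, y, z].
In Python, from plant import bot, snapshot, order gives the robot as it stands.
- The arm moves only by the tool send_rows, never from a script. Its argument "deltas" is a list of rows, each an object of numbers: "dx", "dy", "dz": the shift along the tool's x, y, z in m; "wx", "wy", "wz": the turn, a rotation vector about the tool's x, y, z in degrees. A call has 1 to 5 rows; each row is the pose to reach, as a shift and turn from the pose commanded when the call began, along the tool's axes at that moment; what a row does not reach only later rows make up. A row lasts 1/12 s, in which the tool goes at most 41.7 mm and 7.16 degrees, less where a joint would pass 70% of its speed; a pose out of reach is approached as far as the arm can. A call with a gripper value outside its range is refused whole. "hand" is the opening, from 0 (shut) to 1 (fully open), set as the call begins (left out, the last holds). The fingers move at their own pace and stop on an object; "force" is the grip in N (left out, the last holds). Time passes only in rows, so rows that repeat a pose let the fingers close. It gives the time, the measured TCP pose, the force and the opening at its end, in the units of the state.
- bot.sense(): the state, without advancing time (a new reading comes with each control period).
- snapshot(name): name is "scene" or "top" or "wrist"; returns a dict with "img" (480x640x3 uint8, blue, green, red), "z_map" (480x640 float32, mm along the optical axis (not along the pixel's ray), 0 where there is no reading), "K" (3x3 intrinsics, pixels), "dist_coeffs" ([k1, k2, p1, p2, k3] as OpenCV has them; the pictures are not rectified), "xyz" and "rotation" of the camera in the world; the wrist camera has in their place "mount" (4x4, takes a point from camera to tool coordinates, whose origin is the TCP and whose axes are the flange's). Camera axes: x right, y down, z forward; pixel columns grow to the right and rows downward; lengths in mm; the calibration is good to about 2 mm. A picture is of the moment at which its call begins: read the wrist's pose just before it.
- order.close_job(): hands the job in, once; it reports no verdict.
The state is a dict: "time": time; "joint_positions": joint angles; "joint_vel": joint speeds; "joint_torque": joint torques, N m; "tool_pos": TCP position; "tcp_rot": TCP orientation; "force": force on the tool from outside, world axes, zero at the start; "wrist_torque": the same for the moment, N m; "finger_gap": finger opening in mm.
Only numpy, scipy, OpenCV 4.12 (cv2) and the standard library are available. Lean on these libraries where they do the work, as an engineer would, in place of code of your own. Each camera call takes 0.05 s, during which the arm holds its last target. There are 200 camera calls.

## Working session

There is one attempt and no reset: what is moved stays moved. The work goes in short steps, Python scripts to look and compute and a tool call to move; the robot and the scene stay as the last step left them, time stands still between calls to the robot, and variables do not carry over. Pictures are saved under pics/ and viewed, about 8 in all and at most 12, crops included, and the job is handed in when it is done.

Besides the shell and the picture viewer there is one more tool, called after "Emit:" as a command line: name --argument value ..., lists and objects as JSON in quotes. send_rows: Moves the arm, as the interface text tells. Its arguments: {"type":"object","properties":{"deltas":{"type":"array","items":{"type":"object","properties":{"dx":{"type":"number"},"dy":{"type":"number"},"dz":{"type":"number"},"wx":{"type":"number"},"wy":{"type":"number"},"wz":{"type":"number"}}}},"hand":{"type":"number"},"force":{"type":"number"}},"required":["deltas"]}

```bash
ls; mkdir -p pics
cat > h.py <<'E'
import numpy as np, cv2
from plant import bot, snapshot, order
from scipy.spatial.transform import Rotation as R
def rot(q): return R.from_quat([q[1],q[2],q[3],q[0]]).as_matrix()
def campose(s,st=None):
    if 'mount' in s:
        M=np.array(s['mount']); T=np.eye(4); T[:3,:3]=rot(st['tcp_rot']); T[:3,3]=st['tool_pos']; T=T@M
        return T[:3,:3],T[:3,3]
    r=np.array(s['rotation'],float)
    return (rot(r) if r.size==4 else r.reshape(3,3)), np.array(s['xyz'],float)
def cloud(s,st=None):
    Rm,t=campose(s,st); K=np.array(s['K'],float); d=np.array(s['dist_coeffs'],float)
    h,w=s['z_map'].shape; u,v=np.meshgrid(np.arange(w),np.arange(h))
    p=cv2.undistortPoints(np.stack([u,v],-1).reshape(-1,1,2).astype(float),K,d).reshape(h,w,2)
    z=s['z_map'].astype(float); c=np.dstack([p*z[...,None],z])@Rm.T+t
    c[z<=0]=np.nan; return c
def shot(n,pic=None):
    st=bot.sense(); s=snapshot(n); 
    if pic: cv2.imwrite('pics/'+pic,s['img'])
    c=cloud(s,st if n=='wrist' else None); np.savez('last_%s.npz'%n,c=c,img=s['img'])
    return s['img'],c,st
E
python3 - <<'E'
from h import *
st=bot.sense(); print({k:np.round(v,3) for k,v in st.items()})
i,c,_=shot('top','top0.png'); i,c2,_=shot('scene','scene0.png')
s=snapshot('top');print(s['xyz'],s['rotation'],s['K']);s=snapshot('wrist');print(s['mount'])
E
```

```text
pics
{'time': np.float64(0.0), 'joint_positions': array([-1.341,  0.522, -0.036,  1.6  ,  0.021,  1.021, -0.113]), 'joint_vel': array([-0.001, -0.001, -0.001,  0.001,  0.001, -0.   , -0.   ]), 'joint_torque': array([-1.0000e-03, -9.2712e+01,  1.9810e+00, -3.6993e+01,  1.8000e-02,
        8.0000e-03,  0.0000e+00]), 'tool_pos': array([184.547, 596.891, 303.331]), 'tcp_rot': array([-0.   ,  0.149,  0.989, -0.001]), 'force': array([ 0.056, -0.158, -0.539]), 'wrist_torque': array([-0.003,  0.033,  0.018]), 'finger_gap': np.float64(85.32)}
[ 262.51780578  -22.90239237 1446.48088118] [-0.04572495  0.71042125 -0.70013834  0.0549288 ] [[606.37981562   0.         315.177199  ]
 [  0.         606.37981562 247.8277165 ]
 [  0.           0.           1.        ]]
[[ 7.44931887e-04 -9.47063538e-01 -3.21045324e-01  8.27406766e+01]
 [ 9.99999542e-01  5.12434036e-04  8.08683184e-04 -3.71135676e-01]
 [-6.01359807e-04 -3.21045779e-01  9.47063486e-01 -7.04468075e+01]
 [ 0.00000000e+00  0.00000000e+00  0.00000000e+00  1.00000000e+00]]
```

View pics/top0.png

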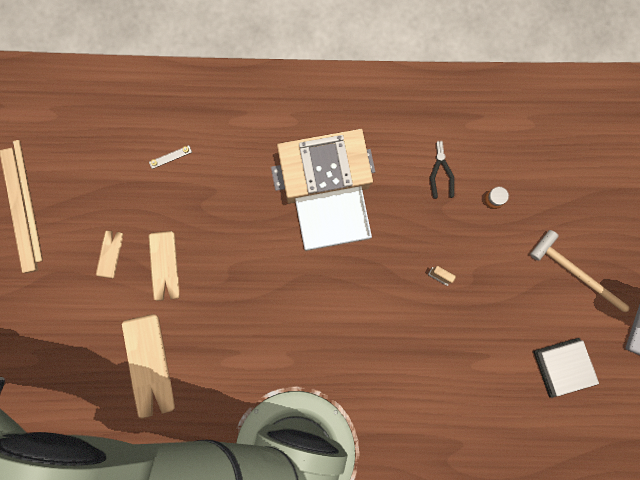

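View pics/scene0.png

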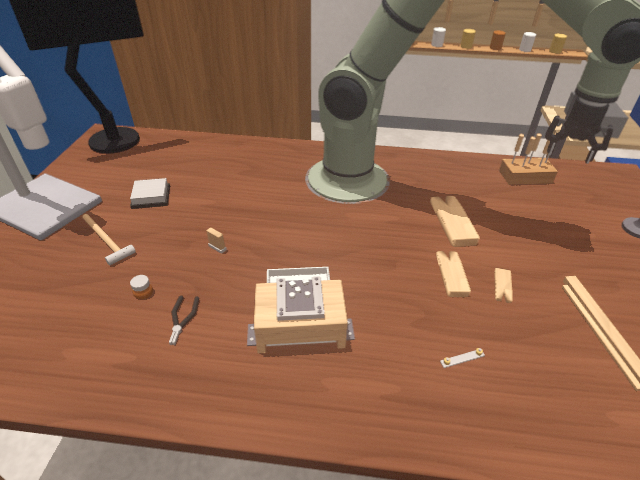

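The top view shows the stand at about (325,165), with its open front and the tray towards the robot. The scraper is at (441,275) and three pin-like boards are at (110,255), (164,265) and (148,365). I'll measure these next.

Run:
```python
from h import *
d=np.load('last_top.npz'); c=d['c']; img=d['img']
def rect(box,z0,z1,name):
    x0,y0,x1,y1=box; p=c[y0:y1,x0:x1].reshape(-1,3); p=p[(p[:,2]>z0)&(p[:,2]<z1)]
    r=cv2.minAreaRect(p[:,:2].astype(np.float32)); print(name,len(p),'c',np.round(r[0],1),'size',np.round(r[1],1),'ang',round(r[2],1),'z',np.round(np.nanpercentile(p[:,2],[10,50,90]),1))
print('table',np.nanmedian(c[300:330,220:400,2]))
rect((90,220,130,285),6,40,'small');rect((140,225,185,305),7,40,'mid');rect((115,310,180,420),7,40,'big')
rect((415,255,465,290),45,80,'scr top');rect((415,255,465,290),5,80,'scr all')
rect((260,120,390,260),85,140,'top');rect((260,120,390,260),106,112.5,'rails');rect((260,120,390,260),113.5,125,'stop')
rect((290,185,375,255),18,40,'tray')
big=cv2.resize(img[120:290,250:470],None,fx=3.6,fy=3.5,interpolation=cv2.INTER_CUBIC);cv2.imwrite('pics/crop1.png',big)
```

```text
table 0.9249336924717682
small 840 c [450.7 444.6] size [149.9  89.9] ang 2.1 z [ 7.5 12.3 16.8]
mid 1661 c [422.8 321.8] size [188.8 102.5] ang 3.8 z [12.2 18.1 22.4]
big 3622 c [190.  343.5] size [246.6 147. ] ang 3.1 z [18.4 25.  29.5]
scr top 191 c [ 407.  -336.2] size [49.8 19.3] ang 60.6 z [54.2 59.7 64.1]
scr all 414 c [ 415.8 -337.6] size [ 81.8 118.1] ang 0.7 z [ 5.9 38.8 62.2]
top 4832 c [654.1 -59.3] size [131.7 200.2] ang 11.6 z [ 94.5  99.7 112.1]
rails 742 c [649.2 -57.9] size [120.6 190. ] ang 10.5 z [106.9 109.5 111.9]
stop 338 c [647.6 -59.8] size [117.9  99.8] ang 11.7 z [113.9 115.9 119.8]
tray 300 c [541.6 -85.1] size [126.2 194. ] ang 11.7 z [20.6 25.7 30.2]
```

View pics/crop1.png

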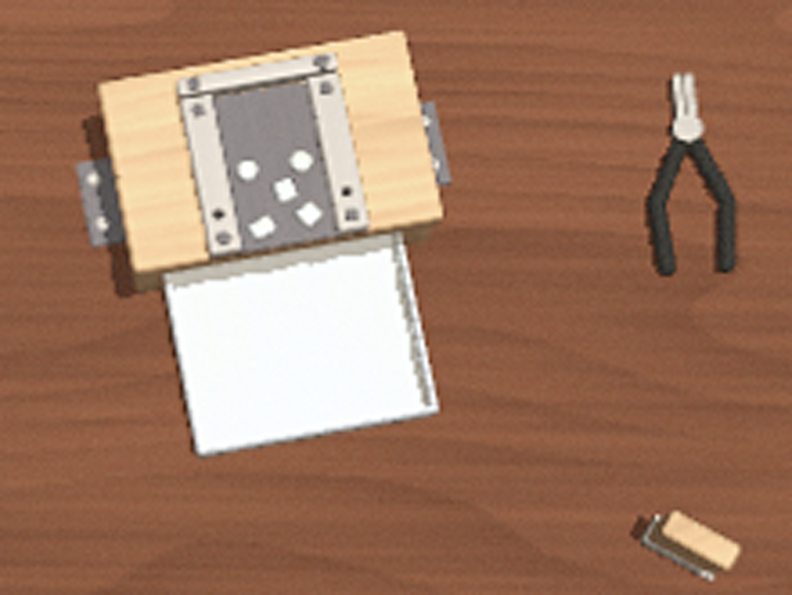

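```bash
cat >> h.py <<'E'
def plan(*tg):
    """tg: (x,y,z,alpha_deg) waypoints; prints delta of each from the pose before, in tool axes there (mm,deg)"""
    st=bot.sense(); p=np.array(st['tool_pos'],float); Q=rot(st['tcp_rot'])
    print('now',p.round(1),'alpha',round(np.degrees(np.arctan2(Q[1,1],Q[0,1])),2),'q7',np.round(st['joint_positions'][6],2),'F',np.round(st['force'],1),'gap',round(float(st['finger_gap']),1),'t',round(st['time'],2))
    for x,y,z,a in tg:
        a=np.radians(a); Y=np.array([np.cos(a),np.sin(a),0]); X=np.array([-np.sin(a),np.cos(a),0]); D=np.column_stack([X,Y,[0,0,-1]])
        print((x,y,z),'d',(Q.T@(np.array([x,y,z])-p)).round(1),'w',np.degrees(R.from_matrix(Q.T@D).as_rotvec()).round(2)); p=np.array([x,y,z],float); Q=D
E
python3 - <<'E'
from h import *
plan((422,322,300,72.9),(422,322,300,95),(480,0,300,80),(430,-330,300,-29.4))
E
```

```text
now [184.6 597.  303.6] alpha 72.82 q7 -0.11 F [-0.1  0.5 -0.7] gap 85.5 t 0.2
(422, 322, 300) d [-308.1 -192.6    3.7] w [-0.04  0.   -0.08]
(422, 322, 300) d [0. 0. 0.] w [  0.    0.  -22.1]
(480, 0, 300) d [ -29.7 -325.8    0. ] w [ 0.  0. 15.]
(430, -330, 300) d [  -8.1 -333.7    0. ] w [  0.    0.  109.4]
```

Emit:
send_rows --deltas '[{"dx": -0.034,"dy": -0.021},{"dx": -0.068,"dy": -0.042},{"dx": -0.102,"dy": -0.064},{"dx": -0.136,"dy": -0.085},{"dx": -0.168,"dy": -0.105}]' --hand 1

```text
invalid input at $.deltas[0]: expected keys dx, dy, dz, wx, wy, wz
```

Emit:
send_rows --deltas '[{"dx": -0.03,"dy": -0.019,"wz": -5},{"dx": -0.06,"dy": -0.038,"wz": -10},{"dx": -0.09,"dy": -0.057,"wz": -16},{"dx": -0.12,"dy": -0.075,"wz": -22},{"dx": -0.14,"dy": -0.088,"wz": -22}]'

```text
invalid input at $.deltas[0]: expected keys dx, dy, dz, wx, wy, wz
```

Emit:
send_rows --deltas '[{"dx": 0},{"dx": 0},{"dx": 0}]'

```text
invalid input at $.deltas[0]: expected keys dx, dy, dz, wx, wy, wz
```

Run:
```python
from h import *
i,c,st=shot('wrist','w1.png')
plan((500,20,300,80),(407,-336,260,-29.4))
m=(c[...,2]>13)&(c[...,2]<40); print(m.sum())
n,l,s,_=cv2.connectedComponentsWithStats(m.astype(np.uint8))
for k in range(1,n):
    if s[k,4]>500:
        p=c[l==k]; r=cv2.minAreaRect(p[:,:2].astype(np.float32)); print(s[k],np.round(r[0],1),np.round(r[1],1),round(r[2],2),np.median(p[:,2]))
```

```text
now [184.6 597.  303.6] alpha 72.82 q7 -0.11 F [-0.5 -0.4  0.4] gap 85.4 t 0.25
(500, 20, 300) d [-471.8 -458.1    3.9] w [-0.03  0.   -7.18]
(407, -336, 260) d [  29.8 -366.7   40. ] w [  0.    0.  109.4]
23092
[ 556   35   84   99 5338] [149.1 894.4] [79.9 88.5] 89.97 16.18310500000524
[   22   180   168   182 12245] [191.5 340.7] [224.5  81.5] 13.47 24.719517672003974
[ 570  337   70  110 3921] [552.8 887.5] [ 86.6 183. ] 88.21 20.39362259189363
[ 381  355   49   67 1385] [454.  636.3] [106.  30.] 14.17 20.057894471686495
```

View pics/w1.png

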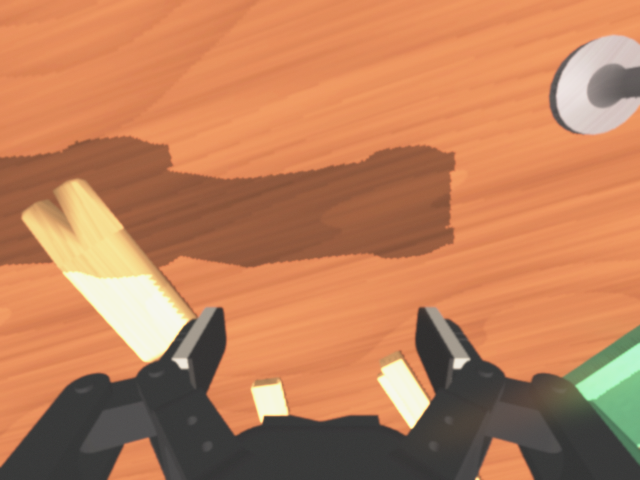

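The moves were refused because every row needs all six keys. This wrist picture, from the start pose, shows only the big board and the tool holders. I'll resend.

Emit:
send_rows --deltas '[{"dx": -0.034,"dy": -0.021,"dz": 0,"wx": 0,"wy": 0,"wz": 0},{"dx": -0.068,"dy": -0.042,"dz": 0,"wx": 0,"wy": 0,"wz": 0},{"dx": -0.102,"dy": -0.064,"dz": 0,"wx": 0,"wy": 0,"wz": 0},{"dx": -0.136,"dy": -0.085,"dz": 0,"wx": 0,"wy": 0,"wz": 0},{"dx": -0.168,"dy": -0.105,"dz": 0,"wx": 0,"wy": 0,"wz": 0}]' --hand 1

```text
time: 0.67
tool_pos: [315.2, 445.3, 303.9]
tcp_rot: [0.0, 0.15, 0.989, -0.0]
force: [0.8, 1.3, 0.5]
finger_gap: 85.1
```

Emit:
send_rows --deltas '[{"dx": -0.03,"dy": -0.019,"dz": 0,"wx": 0,"wy": 0,"wz": -5},{"dx": -0.06,"dy": -0.038,"dz": 0,"wx": 0,"wy": 0,"wz": -10},{"dx": -0.09,"dy": -0.057,"dz": 0,"wx": 0,"wy": 0,"wz": -16},{"dx": -0.12,"dy": -0.075,"dz": 0,"wx": 0,"wy": 0,"wz": -22},{"dx": -0.14,"dy": -0.088,"dz": 0,"wx": 0,"wy": 0,"wz": -22}]'

```text
time: 1.08
tool_pos: [423.9, 318.9, 304.0]
tcp_rot: [0.0, -0.045, 0.999, -0.0]
force: [0.1, 0.1, -0.1]
finger_gap: 85.4
```

Emit:
send_rows --deltas '[{"dx": 0,"dy": 0,"dz": 0,"wx": 0,"wy": 0,"wz": 0},{"dx": 0,"dy": 0,"dz": 0,"wx": 0,"wy": 0,"wz": 0},{"dx": 0,"dy": 0,"dz": 0,"wx": 0,"wy": 0,"wz": 0}]'

```text
time: 1.33
tool_pos: [421.4, 322.3, 303.9]
tcp_rot: [-0.0, -0.042, 0.999, 0.0]
force: [-0.2, 0.5, -0.0]
finger_gap: 85.5
```

Run:
```python
from h import *
i,c,st=shot('wrist','w2.png')
plan((500,20,300,80),(407,-336,260,-29.4))
m=(c[...,2]>13)&(c[...,2]<40); print(m.sum())
n,l,s,_=cv2.connectedComponentsWithStats(m.astype(np.uint8))
for k in range(1,n):
    if s[k,4]>500:
        p=c[l==k]; r=cv2.minAreaRect(p[:,:2].astype(np.float32)); print(s[k],np.round(r[0],1),np.round(r[1],1),round(r[2],2),np.median(p[:,2]))
```

```text
now [421.1 322.7 303.9] alpha 94.88 q7 0.87 F [-0.3  0.4 -1.2] gap 85.3 t 1.38
(500, 20, 300) d [ -52.8 -308.3    3.8] w [ 1.000e-02 -2.000e-02  1.488e+01]
(407, -336, 260) d [  29.8 -366.7   40. ] w [  0.    0.  109.4]
23411
[ 324    0   94   98 7973] [260.6 357.1] [82.2 79. ] 13.42 25.650146163041597
[ 286  134   57  143 6676] [422.9 317.2] [159.6  56.1] 6.96 18.005802592342036
[411 206  43  54 518] [437.8 447.9] [38.2 62.7] 83.55 13.459690806488908
[ 562  213   46  187 5021] [528.6 653.8] [259.   32.4] 14.29 20.381401203455425
[   0  220   96  157 2635] [565.2  10.8] [213.1  24.8] 20.57 23.277882402606792
```

View pics/w2.png

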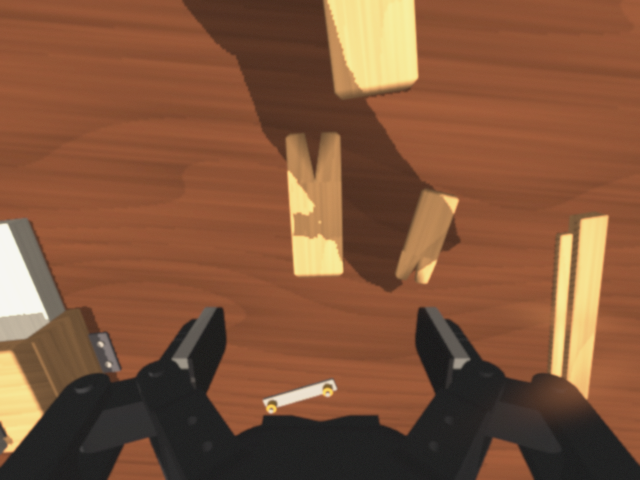

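The wrist view shows the middle board with its notch at (315,150) and its flat tail at (318,270). It measures 159.6 x 56.1 mm, matching the given size. Next, the scraper.

Emit:
send_rows --deltas '[{"dx": -0.007,"dy": -0.039,"dz": 0,"wx": 0,"wy": 0,"wz": 0},{"dx": -0.014,"dy": -0.078,"dz": 0,"wx": 0,"wy": 0,"wz": 0},{"dx": -0.02,"dy": -0.117,"dz": 0,"wx": 0,"wy": 0,"wz": 0},{"dx": -0.026,"dy": -0.156,"dz": 0,"wx": 0,"wy": 0,"wz": 0},{"dx": -0.033,"dy": -0.195,"dz": 0,"wx": 0,"wy": 0,"wz": 0}]'

```text
time: 1.8
tool_pos: [470.7, 129.7, 304.0]
tcp_rot: [0.0, -0.043, 0.999, 0.0]
force: [2.0, -0.7, -0.3]
finger_gap: 85.3
```

Emit:
send_rows --deltas '[{"dx": -0.007,"dy": -0.039,"dz": 0,"wx": 0,"wy": 0,"wz": 0},{"dx": -0.014,"dy": -0.078,"dz": 0,"wx": 0,"wy": 0,"wz": 0},{"dx": -0.02,"dy": -0.113,"dz": 0,"wx": 0,"wy": 0,"wz": 0},{"dx": -0.006,"dy": -0.151,"dz": 0,"wx": 0,"wy": 0,"wz": 0},{"dx": 0.008,"dy": -0.19,"dz": 0,"wx": 0,"wy": 0,"wz": 0}]'

```text
time: 2.22
tool_pos: [479.2, -60.0, 303.7]
tcp_rot: [0.0, -0.043, 0.999, 0.0]
force: [1.1, -1.0, 0.3]
finger_gap: 85.7
```

Emit:
send_rows --deltas '[{"dx": 0.013,"dy": -0.038,"dz": 0,"wx": 0,"wy": 0,"wz": 0},{"dx": 0.026,"dy": -0.076,"dz": 0,"wx": 0,"wy": 0,"wz": 0},{"dx": 0.039,"dy": -0.114,"dz": 0,"wx": 0,"wy": 0,"wz": 0},{"dx": 0.052,"dy": -0.152,"dz": 0.01,"wx": 0,"wy": 0,"wz": 0},{"dx": 0.065,"dy": -0.19,"dz": 0.02,"wx": 0,"wy": 0,"wz": 0}]'

```text
time: 2.63
tool_pos: [430.4, -255.2, 284.2]
tcp_rot: [0.001, -0.043, 0.999, -0.0]
force: [2.3, 0.4, 0.7]
finger_gap: 85.5
```

Emit:
send_rows --deltas '[{"dx": 0.01,"dy": -0.03,"dz": 0.01,"wx": 0,"wy": 0,"wz": 7},{"dx": 0.02,"dy": -0.06,"dz": 0.02,"wx": 0,"wy": 0,"wz": 14},{"dx": 0.03,"dy": -0.08,"dz": 0.02,"wx": 0,"wy": 0,"wz": 21},{"dx": 0.03,"dy": -0.08,"dz": 0.02,"wx": 0,"wy": 0,"wz": 28},{"dx": 0.03,"dy": -0.08,"dz": 0.02,"wx": 0,"wy": 0,"wz": 35}]'

```text
time: 3.05
tool_pos: [407.2, -337.1, 263.6]
tcp_rot: [-0.0, 0.264, 0.965, -0.0]
force: [0.1, 1.5, 0.1]
finger_gap: 85.4
```

Emit:
send_rows --deltas '[{"dx": 0,"dy": 0,"dz": 0,"wx": 0,"wy": 0,"wz": 7},{"dx": 0,"dy": 0,"dz": 0,"wx": 0,"wy": 0,"wz": 14},{"dx": 0,"dy": 0,"dz": 0,"wx": 0,"wy": 0,"wz": 21},{"dx": 0,"dy": 0,"dz": 0,"wx": 0,"wy": 0,"wz": 28},{"dx": 0,"dy": 0,"dz": 0,"wx": 0,"wy": 0,"wz": 35}]'

```text
time: 3.47
tool_pos: [408.1, -335.6, 263.9]
tcp_rot: [0.0, 0.54, 0.841, 0.0]
force: [0.4, -0.1, -0.0]
finger_gap: 85.6
```

Emit:
send_rows --deltas '[{"dx": 0,"dy": 0,"dz": 0,"wx": 0,"wy": 0,"wz": 7},{"dx": 0,"dy": 0,"dz": 0,"wx": 0,"wy": 0,"wz": 14},{"dx": 0,"dy": 0,"dz": 0,"wx": 0,"wy": 0,"wz": 21},{"dx": 0,"dy": 0,"dz": 0,"wx": 0,"wy": 0,"wz": 28},{"dx": 0,"dy": 0,"dz": 0,"wx": 0,"wy": 0,"wz": 35}]'

```text
time: 3.88
tool_pos: [408.2, -335.6, 263.9]
tcp_rot: [-0.0, 0.768, 0.64, 0.0]
force: [0.4, 0.8, -0.1]
finger_gap: 85.4
```

Emit:
send_rows --deltas '[{"dx": 0,"dy": 0,"dz": 0,"wx": 0,"wy": 0,"wz": 7},{"dx": 0,"dy": 0,"dz": 0,"wx": 0,"wy": 0,"wz": 14},{"dx": 0,"dy": 0,"dz": 0,"wx": 0,"wy": 0,"wz": 19},{"dx": 0,"dy": 0,"dz": 0,"wx": 0,"wy": 0,"wz": 19},{"dx": 0,"dy": 0,"dz": 0,"wx": 0,"wy": 0,"wz": 19}]'

```text
time: 4.3
tool_pos: [407.9, -335.8, 263.7]
tcp_rot: [-0.0, 0.861, 0.508, -0.0]
force: [-0.2, 0.1, 0.7]
finger_gap: 85.4
```

Run:
```python
from h import *
i,c,st=shot('wrist','w3.png')
plan((407,-336,200,-29.4))
m=(c[...,2]>53)&(c[...,2]<75)
n,l,s,_=cv2.connectedComponentsWithStats(m.astype(np.uint8))
for k in range(1,n):
    if s[k,4]>300:
        p=c[l==k]; r=cv2.minAreaRect(p[:,:2].astype(np.float32)); print(s[k],np.round(r[0],1),np.round(r[1],1),round(r[2],2),np.median(p[:,2]))
```

```text
now [ 407.7 -336.1  263.8] alpha -28.9 q7 0.54 F [ 0.2 -0.4  0.3] gap 85.1 t 4.35
(407, -336, 200) d [-0.3 -0.7 63.8] w [-0.01 -0.    0.5 ]
[ 310  202   21   56 1152] [ 407.4 -336.5] [48.9 17.8] 60.78 60.089258693122616
```

View pics/w3.png

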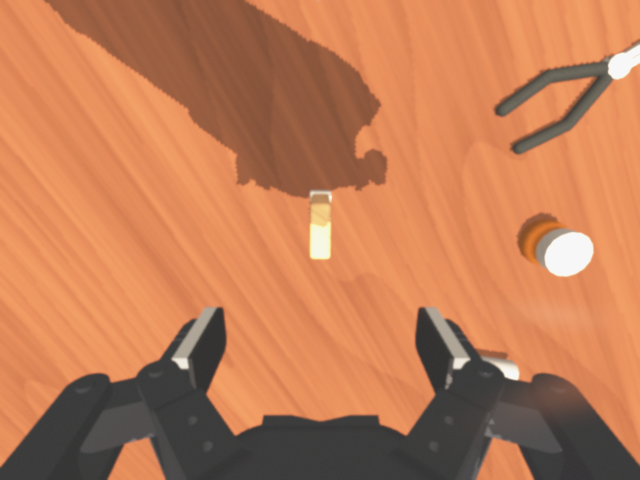

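The scraper is right below the gripper: its centre measures (407, -336.5), the top is at z = 60 and the axes line up. Descending to grip it.

Emit:
send_rows --deltas '[{"dx": 0,"dy": 0,"dz": 0.035,"wx": 0,"wy": 0,"wz": 0.3},{"dx": 0,"dy": 0,"dz": 0.07,"wx": 0,"wy": 0,"wz": 0.3},{"dx": 0,"dy": 0,"dz": 0.105,"wx": 0,"wy": 0,"wz": 0.3},{"dx": 0,"dy": 0,"dz": 0.14,"wx": 0,"wy": 0,"wz": 0.3},{"dx": 0,"dy": 0,"dz": 0.16,"wx": 0,"wy": 0,"wz": 0.3}]'

```text
time: 4.77
tool_pos: [406.6, -335.7, 100.8]
tcp_rot: [-0.001, 0.863, 0.505, -0.0]
force: [0.2, 0.1, 0.6]
finger_gap: 85.6
```

Emit:
send_rows --deltas '[{"dx": 0,"dy": 0,"dz": 0,"wx": 0,"wy": 0,"wz": 0},{"dx": 0,"dy": 0,"dz": 0,"wx": 0,"wy": 0,"wz": 0},{"dx": 0,"dy": 0,"dz": 0,"wx": 0,"wy": 0,"wz": 0},{"dx": 0,"dy": 0,"dz": 0,"wx": 0,"wy": 0,"wz": 0},{"dx": 0,"dy": 0,"dz": 0,"wx": 0,"wy": 0,"wz": 0}]' --hand 0 --force 70

```text
time: 5.18
tool_pos: [407.8, -337.0, 105.3]
tcp_rot: [0.001, 0.864, 0.504, 0.001]
force: [-0.6, 0.6, 0.2]
finger_gap: 25.8
```

Emit:
send_rows --deltas '[{"dx": 0,"dy": 0,"dz": 0,"wx": 0,"wy": 0,"wz": 0},{"dx": 0,"dy": 0,"dz": 0,"wx": 0,"wy": 0,"wz": 0},{"dx": 0,"dy": 0,"dz": 0,"wx": 0,"wy": 0,"wz": 0},{"dx": 0,"dy": 0,"dz": 0,"wx": 0,"wy": 0,"wz": 0},{"dx": 0,"dy": 0,"dz": 0,"wx": 0,"wy": 0,"wz": 0}]'

```text
time: 5.6
tool_pos: [407.7, -337.0, 105.1]
tcp_rot: [0.001, 0.864, 0.504, 0.001]
force: [0.1, 1.5, 12.2]
finger_gap: 17.1
```

Run:
```python
from h import *
plan((407,-336,300,-29),(500,-180,300,-29))
```

```text
now [ 407.7 -337.   105.1] alpha -29.45 q7 0.72 F [ 0.1  1.5 12.2] gap 17.1 t 5.6
(407, -336, 300) d [   0.6   -0.8 -194.9] w [ 0.11 -0.02 -0.45]
(500, -180, 300) d [181.5   5.7   0. ] w [0. 0. 0.]
```

Emit:
send_rows --deltas '[{"dx": 0,"dy": 0,"dz": -0.03,"wx": 0,"wy": 0,"wz": 0},{"dx": 0,"dy": 0,"dz": -0.07,"wx": 0,"wy": 0,"wz": 0},{"dx": 0,"dy": 0,"dz": -0.11,"wx": 0,"wy": 0,"wz": 0},{"dx": 0,"dy": 0,"dz": -0.15,"wx": 0,"wy": 0,"wz": 0},{"dx": 0,"dy": 0,"dz": -0.19,"wx": 0,"wy": 0,"wz": 0}]'

```text
time: 6.02
tool_pos: [406.6, -336.6, 296.3]
tcp_rot: [0.0, 0.864, 0.504, 0.0]
force: [2.1, 0.2, -0.9]
finger_gap: 16.7
```

Emit:
send_rows --deltas '[{"dx": 0.035,"dy": 0.009,"dz": -0.004,"wx": 0,"wy": 0,"wz": 0},{"dx": 0.073,"dy": 0.018,"dz": -0.008,"wx": 0,"wy": 0,"wz": 0},{"dx": 0.111,"dy": 0.028,"dz": -0.012,"wx": 0,"wy": 0,"wz": 0},{"dx": 0.15,"dy": 0.038,"dz": -0.016,"wx": 0,"wy": 0,"wz": 0},{"dx": 0.189,"dy": 0.048,"dz": -0.02,"wx": 0,"wy": 0,"wz": 0}]'

```text
time: 6.43
tool_pos: [542.9, -194.0, 314.9]
tcp_rot: [0.0, 0.864, 0.504, 0.001]
force: [0.9, -0.0, -0.7]
finger_gap: 16.8
```

Emit:
send_rows --deltas '[{"dx": 0.038,"dy": 0.01,"dz": 0,"wx": 0,"wy": 0,"wz": -5},{"dx": 0.076,"dy": 0.02,"dz": 0,"wx": 0,"wy": 0,"wz": -11},{"dx": 0.114,"dy": 0.03,"dz": 0,"wx": 0,"wy": 0,"wz": -18},{"dx": 0.152,"dy": 0.04,"dz": 0,"wx": 0,"wy": 0,"wz": -25},{"dx": 0.188,"dy": 0.048,"dz": 0,"wx": 0,"wy": 0,"wz": -32}]'

```text
time: 6.85
tool_pos: [677.4, -53.7, 314.5]
tcp_rot: [0.0, 0.689, 0.725, 0.0]
force: [0.4, -0.2, -1.7]
finger_gap: 16.9
```

Emit:
send_rows --deltas '[{"dx": 0,"dy": 0,"dz": 0,"wx": 0,"wy": 0,"wz": -5},{"dx": 0,"dy": 0,"dz": 0,"wx": 0,"wy": 0,"wz": -9},{"dx": 0,"dy": 0,"dz": 0,"wx": 0,"wy": 0,"wz": -9},{"dx": 0,"dy": 0,"dz": 0,"wx": 0,"wy": 0,"wz": -9},{"dx": 0,"dy": 0,"dz": 0,"wx": 0,"wy": 0,"wz": -9}]'

```text
time: 7.27
tool_pos: [676.0, -56.2, 314.3]
tcp_rot: [0.0, 0.634, 0.774, 0.0]
force: [-0.4, -0.4, -0.7]
finger_gap: 17.0
```

Run:
```python
from h import *
i,c,st=shot('wrist','w4.png')
plan()
for lo,hi in((105,112.5),(113,122),(88,106),(20,32)):
    m=(c[...,2]>lo)&(c[...,2]<hi)
    n,l,s,_=cv2.connectedComponentsWithStats(m.astype(np.uint8))
    for k in range(1,n):
        if s[k,4]>300:
            p=c[l==k]; r=cv2.minAreaRect(p[:,:2].astype(np.float32)); print(lo,hi,s[k],np.round(r[0],1),np.round(r[1],1),round(r[2],2),np.median(p[:,2]))
```

```text
now [676.  -56.1 314.2] alpha 11.37 q7 0.5 F [ 0.9 -0.2 -1.3] gap 16.9 t 7.32
105 112.5 [ 216  167  142   34 3085] [640.6 -22.7] [115.8  26.5] 11.5 110.25719356858377
105 112.5 [ 226  259   76   23 1595] [ 633.5 -104.2] [67.9 20.7] 11.13 110.16038196466008
113 122 [ 343  168   17  116 1650] [700.6 -48.6] [ 12.1 100.8] 11.54 116.17022222110725
88 106 [  215   103   161   202 11558] [654.  -49.8] [130.2 183. ] 11.67 97.30406077710273
88 106 [ 221  191  123   71 6345] [643.9 -62.7] [105.4  63.9] 11.71 100.3323953500286
88 106 [ 232  281   68   39 1878] [ 639.3 -140.5] [65.3 42.3] 12.16 97.22357935374444
20 32 [ 125  130  102  144 1424] [525.3 -85. ] [ 94.  159.9] 11.34 25.79533436950024
```

View pics/w4.png

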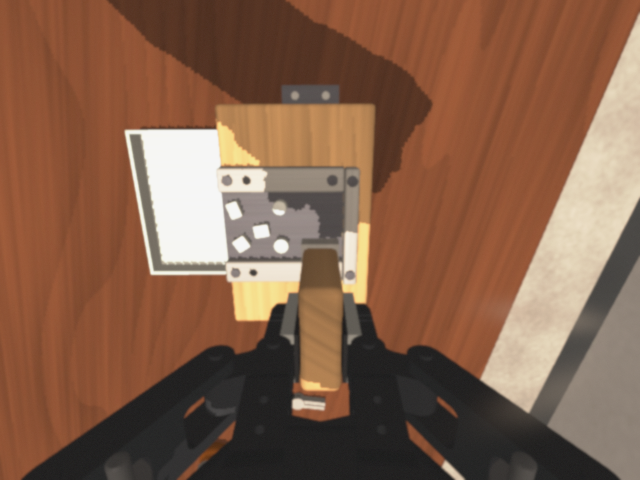

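The view shows the five cut-offs at about (234,210), (241,244), (261,231), (279,208) and (280,246), with the stop bar at x = 350. All of them are in front of where the scraper will go. I'll refine the lateral position of the seat next.

```bash
cat >> h.py <<'E'
A=np.radians(11.55); O=np.array([645.3,-60.8]); RS=np.array([[np.cos(A),-np.sin(A)],[np.sin(A),np.cos(A)]])
def S(c): return np.concatenate([(c[...,:2]-O)@RS, c[...,2:]],-1)
def W(x,y): return RS@np.array([x,y])+O
E
python3 - <<'E'
from h import *
c=np.load('last_wrist.npz')['c']; s=S(c).reshape(-1,3); s=s[~np.isnan(s[:,0])]
z=s[:,2]
for n,a,b in(('L',22,60),('R',-60,-22)):
    m=(abs(z-110.2)<1.5)&(s[:,1]>a)&(s[:,1]<b)&(s[:,0]>-48)&(s[:,0]<-10); print('rail',n,m.sum(),np.percentile(s[m,1],[1,3,10,50,90,97,99]).round(1))
m=(abs(z-100.2)<1.5)&(abs(s[:,1])<40)&(s[:,0]>-48)&(s[:,0]<-10); print('seat',np.percentile(s[m,1],[1,3,50,97,99]).round(1))
m=(abs(z-116)<1.5)&(abs(s[:,1])<70)&(s[:,0]>30)&(s[:,0]<80); print('stop',np.percentile(s[m,0],[1,3,50,97,99]).round(1),np.percentile(s[m,1],[1,3,50,97,99]).round(1))
m=(abs(z-100)<5)&(abs(s[:,1])<90)&(abs(s[:,0])<100)&(z>96); print('top',np.percentile(s[m,0],[.5,1,99]).round(1))
m=(z>105)&(z<113)&(abs(s[:,1])<25)&(s[:,0]<25)&(s[:,0]>-60); print('cut',np.percentile(s[m,0],[1,99]) if m.any() else 0)
plan((*W(33,0),314,11.55),(*W(33,0),206,11.55))
E
```

```text
rail L 1014 [32.  32.2 33.8 41.8 49.5 50.9 51. ]
rail R 784 [-50.1 -49.6 -48.  -39.5 -32.  -30.9 -30.5]
seat [-31.1 -30.1   3.1  28.8  29.7]
stop [50.8 51.  56.3 62.  62.3] [-48.3 -45.9   4.6  49.1  50.6]
top [-53.4 -52.7  73.9]
cut [-47.1371774    1.79019628]
now [676.  -56.1 314.2] alpha 11.37 q7 0.5 F [ 0.9 -0.2 -1.3] gap 16.9 t 7.32
(np.float64(677.6317615556543), np.float64(-54.19264086731212), 314) d [1.6 1.9 0.2] w [ 0.01  0.   -0.18]
(np.float64(677.6317615556543), np.float64(-54.19264086731212), 206) d [  0.   0. 108.] w [0. 0. 0.]
```

Emit:
send_rows --deltas '[{"dx": 0.002,"dy": -0.001,"dz": 0.01,"wx": 0,"wy": 0,"wz": -0.2},{"dx": 0.002,"dy": -0.001,"dz": 0.04,"wx": 0,"wy": 0,"wz": -0.2},{"dx": 0.002,"dy": -0.001,"dz": 0.07,"wx": 0,"wy": 0,"wz": -0.2},{"dx": 0.002,"dy": -0.001,"dz": 0.09,"wx": 0,"wy": 0,"wz": -0.2},{"dx": 0.002,"dy": -0.001,"dz": 0.098,"wx": 0,"wy": 0,"wz": -0.2}]'

```text
time: 7.73
tool_pos: [673.4, -53.7, 212.2]
tcp_rot: [-0.002, 0.631, 0.775, -0.001]
force: [-0.8, -0.8, -1.0]
finger_gap: 16.6
```

Emit:
send_rows --deltas '[{"dx": 0,"dy": 0,"dz": 0.002,"wx": 0,"wy": 0,"wz": 0},{"dx": 0,"dy": 0,"dz": 0.005,"wx": 0,"wy": 0,"wz": 0},{"dx": 0,"dy": 0,"dz": 0.007,"wx": 0,"wy": 0,"wz": 0},{"dx": 0,"dy": 0,"dz": 0.008,"wx": 0,"wy": 0,"wz": 0},{"dx": 0,"dy": 0,"dz": 0.008,"wx": 0,"wy": 0,"wz": 0}]'

```text
time: 8.15
tool_pos: [675.1, -54.1, 208.6]
tcp_rot: [0.0, 0.631, 0.776, 0.0]
force: [-0.7, 0.5, -1.0]
finger_gap: 16.8
```

Run:
```python
from h import *
plan((*W(30,0),206,11.55),(*W(-75,0),206,11.55))
print(bot.sense()['wrist_torque'])
i,c,st=shot('wrist','w5.png')
```

```text
now [675.1 -54.1 208.6] alpha 11.72 q7 0.55 F [-0.7  0.5 -1. ] gap 16.8 t 8.15
(np.float64(674.6925105051403), np.float64(-54.79330987937466), 206) d [-0.6 -0.5  2.6] w [0.06 0.01 0.17]
(np.float64(571.8187237371492), np.float64(-75.81672530156335), 206) d [   0. -105.    0.] w [0. 0. 0.]
[ 0.00485131 -0.06234511  0.013858  ]
```

View pics/w5.png

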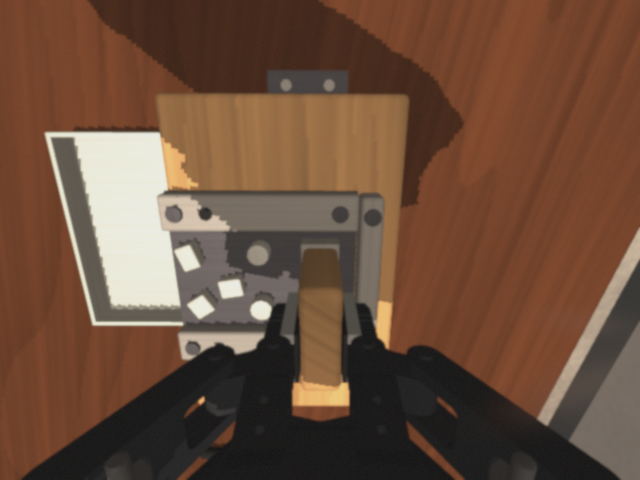

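The scraper sits inside the channel behind all five cut-offs. I'll lower it to just above the seat.

Emit:
send_rows --deltas '[{"dx": 0,"dy": 0,"dz": 0.001,"wx": 0,"wy": 0,"wz": 0.2},{"dx": -0.0005,"dy": 0,"dz": 0.002,"wx": 0,"wy": 0,"wz": 0.2},{"dx": -0.0005,"dy": 0,"dz": 0.003,"wx": 0,"wy": 0,"wz": 0.2},{"dx": -0.0005,"dy": 0,"dz": 0.003,"wx": 0,"wy": 0,"wz": 0.2}]'

```text
time: 8.53
tool_pos: [675.1, -54.7, 205.2]
tcp_rot: [0.0, 0.633, 0.774, 0.0]
force: [-1.0, -0.2, 3.0]
finger_gap: 16.8
```

Emit:
send_rows --deltas '[{"dx": 0,"dy": 0,"dz": 0,"wx": 0,"wy": 0,"wz": 0},{"dx": 0,"dy": 0,"dz": 0,"wx": 0,"wy": 0,"wz": 0}]'

```text
time: 8.7
tool_pos: [675.1, -54.7, 205.2]
tcp_rot: [0.0, 0.633, 0.774, 0.0]
force: [-0.9, -0.3, 4.4]
finger_gap: 16.8
```

Emit:
send_rows --deltas '[{"dx": 0,"dy": -0.004,"dz": -0.0004,"wx": 0,"wy": 0,"wz": 0},{"dx": 0,"dy": -0.012,"dz": -0.0004,"wx": 0,"wy": 0,"wz": 0},{"dx": 0,"dy": -0.02,"dz": -0.0004,"wx": 0,"wy": 0,"wz": 0},{"dx": 0,"dy": -0.028,"dz": -0.0004,"wx": 0,"wy": 0,"wz": 0},{"dx": 0,"dy": -0.036,"dz": -0.0004,"wx": 0,"wy": 0,"wz": 0}]'

```text
time: 9.12
tool_pos: [638.5, -62.0, 205.2]
tcp_rot: [-0.0, 0.633, 0.774, -0.0]
force: [0.5, 0.6, -1.4]
finger_gap: 16.9
```

Emit:
send_rows --deltas '[{"dx": 0,"dy": -0.008,"dz": 0,"wx": 0,"wy": 0,"wz": 0},{"dx": 0,"dy": -0.016,"dz": 0,"wx": 0,"wy": 0,"wz": 0},{"dx": 0,"dy": -0.024,"dz": 0,"wx": 0,"wy": 0,"wz": 0},{"dx": 0,"dy": -0.032,"dz": 0,"wx": 0,"wy": 0,"wz": 0},{"dx": 0,"dy": -0.04,"dz": 0,"wx": 0,"wy": 0,"wz": 0}]'

```text
time: 9.53
tool_pos: [599.7, -69.9, 205.3]
tcp_rot: [-0.0, 0.633, 0.775, -0.0]
force: [-0.0, 0.7, -0.7]
finger_gap: 16.9
```

Emit:
send_rows --deltas '[{"dx": 0,"dy": -0.008,"dz": 0,"wx": 0,"wy": 0,"wz": 0},{"dx": 0,"dy": -0.016,"dz": 0,"wx": 0,"wy": 0,"wz": 0},{"dx": 0,"dy": -0.024,"dz": 0,"wx": 0,"wy": 0,"wz": 0},{"dx": 0,"dy": -0.03,"dz": 0,"wx": 0,"wy": 0,"wz": 0},{"dx": 0,"dy": -0.03,"dz": 0,"wx": 0,"wy": 0,"wz": 0}]'

```text
time: 9.95
tool_pos: [570.0, -76.2, 205.4]
tcp_rot: [-0.0, 0.633, 0.774, -0.0]
force: [1.0, -1.0, -0.3]
finger_gap: 16.9
```

Emit:
send_rows --deltas '[{"dx": 0,"dy": 0,"dz": 0,"wx": 0,"wy": 0,"wz": 0},{"dx": 0,"dy": 0,"dz": 0,"wx": 0,"wy": 0,"wz": 0},{"dx": 0,"dy": 0,"dz": 0,"wx": 0,"wy": 0,"wz": 0}]'

```text
time: 10.2
tool_pos: [571.4, -75.7, 205.3]
tcp_rot: [0.0, 0.632, 0.775, 0.0]
force: [0.7, -0.5, -1.7]
finger_gap: 16.8
```

Run:
```python
from h import *
i,c,st=shot('wrist'); a=i
t,c2,_=shot('top'); b=cv2.resize(t[120:260,250:400],(514,480),interpolation=cv2.INTER_CUBIC)
cv2.imwrite('pics/after.png',cv2.resize(np.hstack([a,b]),(800,333)))
plan((*W(-75,0),300,11.55))
```

```text
now [571.3 -75.7 205.2] alpha 11.53 q7 0.63 F [-0.5 -0.3 -2. ] gap 16.9 t 10.3
(np.float64(571.8187237371492), np.float64(-75.81672530156335), 300) d [ -0.2   0.4 -94.8] w [ 0.    0.01 -0.02]
```

View pics/after.png

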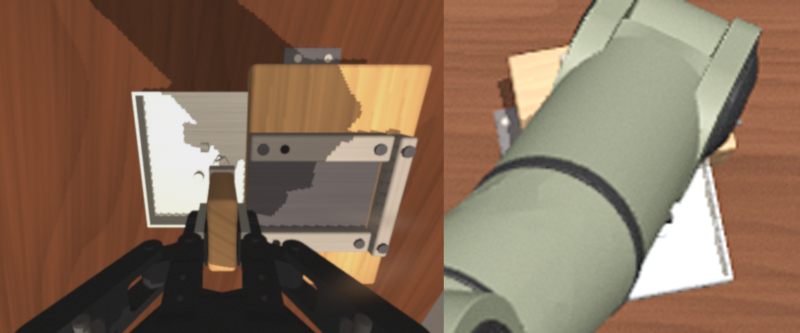

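The seat is clear in the wrist view, and pieces are visible in the tray. I'll lift away, return the scraper, and check the tray from above.

Emit:
send_rows --deltas '[{"dx": 0,"dy": 0,"dz": -0.02,"wx": 0,"wy": 0,"wz": 0},{"dx": 0,"dy": 0,"dz": -0.05,"wx": 0,"wy": 0,"wz": 0},{"dx": 0,"dy": 0,"dz": -0.08,"wx": 0,"wy": 0,"wz": 0},{"dx": 0,"dy": 0,"dz": -0.095,"wx": 0,"wy": 0,"wz": 0}]'

```text
time: 10.63
tool_pos: [571.8, -76.2, 303.3]
tcp_rot: [0.001, 0.633, 0.774, 0.001]
force: [-0.1, -0.4, -0.2]
finger_gap: 17.1
```

Emit:
send_rows --deltas '[{"dx": -0.025,"dy": -0.024,"dz": 0,"wx": 0,"wy": 0,"wz": 0},{"dx": -0.052,"dy": -0.05,"dz": 0,"wx": 0,"wy": 0,"wz": 0},{"dx": -0.079,"dy": -0.076,"dz": 0,"wx": 0,"wy": 0,"wz": 0},{"dx": -0.106,"dy": -0.101,"dz": 0,"wx": 0,"wy": 0,"wz": 0},{"dx": -0.133,"dy": -0.127,"dz": 0,"wx": 0,"wy": 0,"wz": 0}]'

```text
time: 11.05
tool_pos: [472.3, -232.6, 300.4]
tcp_rot: [0.0, 0.632, 0.775, 0.0]
force: [0.2, -0.1, -0.3]
finger_gap: 17.2
```

Emit:
send_rows --deltas '[{"dx": -0.027,"dy": -0.026,"dz": 0,"wx": 0,"wy": 0,"wz": 7},{"dx": -0.054,"dy": -0.052,"dz": 0,"wx": 0,"wy": 0,"wz": 14},{"dx": -0.077,"dy": -0.073,"dz": 0,"wx": 0,"wy": 0,"wz": 21},{"dx": -0.09,"dy": -0.086,"dz": 0,"wx": 0,"wy": 0,"wz": 28},{"dx": -0.09,"dy": -0.086,"dz": 0,"wx": 0,"wy": 0,"wz": 35}]'

```text
time: 11.47
tool_pos: [404.2, -340.4, 300.8]
tcp_rot: [0.001, 0.839, 0.544, -0.0]
force: [0.5, -0.7, -1.3]
finger_gap: 16.6
```

Emit:
send_rows --deltas '[{"dx": 0,"dy": 0,"dz": 0.03,"wx": 0,"wy": 0,"wz": 6},{"dx": 0,"dy": 0,"dz": 0.06,"wx": 0,"wy": 0,"wz": 6},{"dx": 0,"dy": 0,"dz": 0.09,"wx": 0,"wy": 0,"wz": 6},{"dx": 0,"dy": 0,"dz": 0.12,"wx": 0,"wy": 0,"wz": 6},{"dx": 0,"dy": 0,"dz": 0.15,"wx": 0,"wy": 0,"wz": 6}]'

```text
time: 11.88
tool_pos: [407.0, -336.7, 148.8]
tcp_rot: [0.0, 0.864, 0.504, -0.0]
force: [0.8, 0.0, -1.3]
finger_gap: 17.1
```

Run:
```python
from h import *
plan((407.7,-337,105.5,-29.4))
t,c2,_=shot('top'); sc,c3,_=shot('scene')
b=cv2.resize(t[120:260,250:400],(400,373),interpolation=cv2.INTER_CUBIC); e=cv2.resize(sc[255:355,240:360],(400,373),interpolation=cv2.INTER_CUBIC)
cv2.imwrite('pics/after2.png',np.hstack([b,e]))
```

```text
now [ 407.  -336.7  148.8] alpha -29.47 q7 0.69 F [ 0.8  0.  -1.3] gap 17.1 t 11.88
(407.7, -337, 105.5) d [ 0.1  0.8 43.3] w [ 0.    0.01 -0.07]
```

View pics/after2.png

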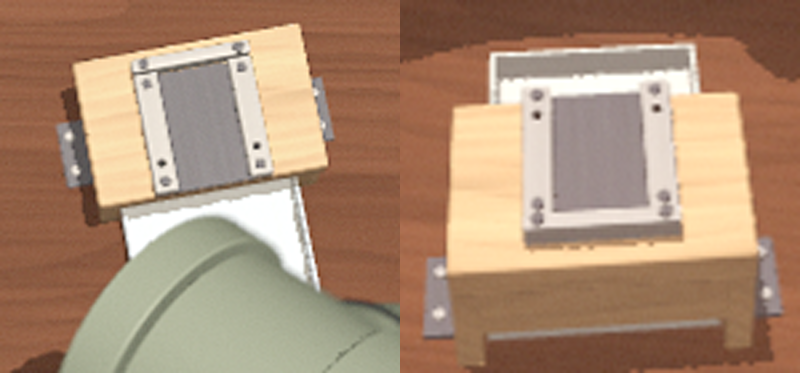

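Both views show the seat empty and nothing lying beside the tray. Now I'll set the scraper down.

Emit:
send_rows --deltas '[{"dx": 0,"dy": 0,"dz": 0.02,"wx": 0,"wy": 0,"wz": 0},{"dx": 0,"dy": 0.001,"dz": 0.034,"wx": 0,"wy": 0,"wz": 0},{"dx": 0,"dy": 0.001,"dz": 0.04,"wx": 0,"wy": 0,"wz": 0},{"dx": 0,"dy": 0.001,"dz": 0.043,"wx": 0,"wy": 0,"wz": 0},{"dx": 0,"dy": 0.001,"dz": 0.0435,"wx": 0,"wy": 0,"wz": 0}]'

```text
time: 12.4
tool_pos: [408.1, -337.6, 107.6]
tcp_rot: [0.0, 0.864, 0.504, 0.0]
force: [0.1, 0.1, -0.4]
finger_gap: 17.1
```

Emit:
send_rows --deltas '[{"dx": 0,"dy": 0,"dz": 0,"wx": 0,"wy": 0,"wz": 0},{"dx": 0,"dy": 0,"dz": 0,"wx": 0,"wy": 0,"wz": 0},{"dx": 0,"dy": 0,"dz": 0,"wx": 0,"wy": 0,"wz": 0}]'

```text
time: 12.65
tool_pos: [408.0, -337.5, 107.5]
tcp_rot: [0.0, 0.864, 0.504, 0.0]
force: [-0.2, -1.5, -1.9]
finger_gap: 16.8
```

Emit:
send_rows --deltas '[{"dx": 0,"dy": 0,"dz": 0,"wx": 0,"wy": 0,"wz": 0},{"dx": 0,"dy": 0,"dz": 0,"wx": 0,"wy": 0,"wz": 0},{"dx": 0,"dy": 0,"dz": 0,"wx": 0,"wy": 0,"wz": 0},{"dx": 0,"dy": 0,"dz": 0,"wx": 0,"wy": 0,"wz": 0},{"dx": 0,"dy": 0,"dz": 0,"wx": 0,"wy": 0,"wz": 0}]' --hand 1

```text
time: 13.07
tool_pos: [407.8, -337.3, 106.8]
tcp_rot: [0.0, 0.864, 0.504, -0.0]
force: [0.2, -0.4, -0.5]
finger_gap: 75.8
```

Emit:
send_rows --deltas '[{"dx": 0,"dy": 0,"dz": 0,"wx": 0,"wy": 0,"wz": 0},{"dx": 0,"dy": 0,"dz": -0.03,"wx": 0,"wy": 0,"wz": 0},{"dx": 0,"dy": 0,"dz": -0.07,"wx": 0,"wy": 0,"wz": 0},{"dx": 0,"dy": 0,"dz": -0.11,"wx": 0,"wy": 0,"wz": 0},{"dx": 0,"dy": 0,"dz": -0.15,"wx": 0,"wy": 0,"wz": 0}]'

```text
time: 13.48
tool_pos: [407.2, -337.3, 258.4]
tcp_rot: [-0.0, 0.864, 0.504, -0.0]
force: [0.8, -0.4, 0.5]
finger_gap: 85.1
```

Emit:
send_rows --deltas '[{"dx": 0,"dy": 0,"dz": -0.03,"wx": 0,"wy": 0,"wz": 0},{"dx": 0,"dy": 0,"dz": -0.045,"wx": 0,"wy": 0,"wz": 0},{"dx": 0,"dy": 0,"dz": -0.045,"wx": 0,"wy": 0,"wz": 0}]'

```text
time: 13.73
tool_pos: [408.4, -338.0, 304.9]
tcp_rot: [0.002, 0.864, 0.504, 0.001]
force: [0.0, 0.5, 0.8]
finger_gap: 85.2
```

Run:
```python
from h import *
i,c,st=shot('wrist')
m=(c[...,2]>53)&(c[...,2]<75)
n,l,s,_=cv2.connectedComponentsWithStats(m.astype(np.uint8))
for k in range(1,n):
    if s[k,4]>300:
        p=c[l==k]; r=cv2.minAreaRect(p[:,:2].astype(np.float32)); print(s[k],np.round(r[0],1),np.round(r[1],1),round(r[2],2),np.median(p[:,2]))
q=np.radians(6.96); g=np.array([422.9,317.2])-50*np.array([np.cos(q),np.sin(q)]); print(g)
plan((500,-20,300,-29.4),(*g,300,96.96))
```

```text
[310 192  19  50 902] [ 408.6 -337.5] [49.3 17.5] 61.07 60.05115393426718
[373.26845047 311.14118071]
now [ 408.2 -337.4  303.1] alpha -29.45 q7 0.52 F [ 0.9  0.1 -0.6] gap 85.7 t 13.78
(500, -20, 300) d [321.5 -76.2   3. ] w [ 0.15 -0.03 -0.05]
(np.float64(373.2684504695535), np.float64(311.1411807085175), 300) d [ 226.3 -273.     0. ] w [  -0.     -0.   -126.36]
```

The scraper is standing where it was, with its top flat at z = 60. Now to the pin.

Emit:
send_rows --deltas '[{"dx": 0.035,"dy": -0.008,"dz": 0,"wx": 0,"wy": 0,"wz": 0},{"dx": 0.074,"dy": -0.017,"dz": 0,"wx": 0,"wy": 0,"wz": 0},{"dx": 0.113,"dy": -0.026,"dz": 0,"wx": 0,"wy": 0,"wz": 0},{"dx": 0.152,"dy": -0.036,"dz": 0,"wx": 0,"wy": 0,"wz": 0},{"dx": 0.191,"dy": -0.045,"dz": 0,"wx": 0,"wy": 0,"wz": 0}]'

```text
time: 14.2
tool_pos: [462.3, -146.9, 300.9]
tcp_rot: [-0.0, 0.864, 0.504, -0.001]
force: [2.3, -0.1, 0.5]
finger_gap: 85.3
```

Emit:
send_rows --deltas '[{"dx": 0.039,"dy": -0.009,"dz": 0,"wx": 0,"wy": 0,"wz": 0},{"dx": 0.078,"dy": -0.018,"dz": 0,"wx": 0,"wy": 0,"wz": 0},{"dx": 0.117,"dy": -0.027,"dz": 0,"wx": 0,"wy": 0,"wz": 0},{"dx": 0.143,"dy": -0.055,"dz": 0,"wx": 0,"wy": 0,"wz": 0},{"dx": 0.168,"dy": -0.086,"dz": 0,"wx": 0,"wy": 0,"wz": 0}]'

```text
time: 14.62
tool_pos: [470.3, 41.4, 300.7]
tcp_rot: [0.001, 0.864, 0.504, -0.001]
force: [0.3, 0.0, 0.1]
finger_gap: 85.2
```

Emit:
send_rows --deltas '[{"dx": 0.025,"dy": -0.031,"dz": 0,"wx": 0,"wy": 0,"wz": 0},{"dx": 0.05,"dy": -0.062,"dz": 0,"wx": 0,"wy": 0,"wz": 0},{"dx": 0.075,"dy": -0.093,"dz": 0,"wx": 0,"wy": 0,"wz": 0},{"dx": 0.1,"dy": -0.124,"dz": 0,"wx": 0,"wy": 0,"wz": 0},{"dx": 0.125,"dy": -0.155,"dz": 0,"wx": 0,"wy": 0,"wz": 0}]'

```text
time: 15.03
tool_pos: [395.5, 226.3, 301.0]
tcp_rot: [0.0, 0.864, 0.504, -0.001]
force: [1.2, 0.7, 0.0]
finger_gap: 85.6
```

Emit:
send_rows --deltas '[{"dx": 0.02,"dy": -0.025,"dz": 0,"wx": 0,"wy": 0,"wz": -7},{"dx": 0.035,"dy": -0.042,"dz": 0,"wx": 0,"wy": 0,"wz": -14},{"dx": 0.05,"dy": -0.06,"dz": 0,"wx": 0,"wy": 0,"wz": -21},{"dx": 0.05,"dy": -0.06,"dz": 0,"wx": 0,"wy": 0,"wz": -28},{"dx": 0.05,"dy": -0.06,"dz": 0,"wx": 0,"wy": 0,"wz": -35}]'

```text
time: 15.45
tool_pos: [368.4, 298.9, 300.7]
tcp_rot: [0.0, 0.669, 0.743, -0.001]
force: [0.8, -1.2, -0.7]
finger_gap: 85.1
```

Emit:
send_rows --deltas '[{"dx": 0,"dy": 0,"dz": 0,"wx": 0,"wy": 0,"wz": -7},{"dx": 0,"dy": 0,"dz": 0,"wx": 0,"wy": 0,"wz": -14},{"dx": 0,"dy": 0,"dz": 0,"wx": 0,"wy": 0,"wz": -21},{"dx": 0,"dy": 0,"dz": 0,"wx": 0,"wy": 0,"wz": -28},{"dx": 0,"dy": 0,"dz": 0,"wx": 0,"wy": 0,"wz": -35}]'

```text
time: 15.87
tool_pos: [369.0, 297.6, 300.9]
tcp_rot: [-0.0, 0.416, 0.909, -0.001]
force: [-0.2, -0.4, -0.6]
finger_gap: 85.1
```

Emit:
send_rows --deltas '[{"dx": 0,"dy": 0,"dz": 0,"wx": 0,"wy": 0,"wz": -7},{"dx": 0,"dy": 0,"dz": 0,"wx": 0,"wy": 0,"wz": -14},{"dx": 0,"dy": 0,"dz": 0,"wx": 0,"wy": 0,"wz": -21},{"dx": 0,"dy": 0,"dz": 0,"wx": 0,"wy": 0,"wz": -28},{"dx": 0,"dy": 0,"dz": 0,"wx": 0,"wy": 0,"wz": -35}]'

```text
time: 16.28
tool_pos: [369.0, 297.6, 300.8]
tcp_rot: [-0.001, 0.123, 0.992, -0.001]
force: [0.0, -0.5, -0.1]
finger_gap: 85.5
```

Emit:
send_rows --deltas '[{"dx": 0,"dy": 0,"dz": 0,"wx": 0,"wy": 0,"wz": -7},{"dx": 0,"dy": 0,"dz": 0,"wx": 0,"wy": 0,"wz": -14},{"dx": 0,"dy": 0,"dz": 0,"wx": 0,"wy": 0,"wz": -21},{"dx": 0,"dy": 0,"dz": 0,"wx": 0,"wy": 0,"wz": -21.4},{"dx": 0,"dy": 0,"dz": 0,"wx": 0,"wy": 0,"wz": -21.4}]'

```text
time: 16.7
tool_pos: [369.2, 297.5, 301.1]
tcp_rot: [-0.001, -0.059, 0.998, -0.0]
force: [-1.2, 0.1, 0.2]
finger_gap: 85.7
```

Run:
```python
from h import *
i,c,st=shot('wrist')
m=(c[...,2]>8)&(c[...,2]<24)
n,l,s,_=cv2.connectedComponentsWithStats(m.astype(np.uint8))
for k in range(1,n):
    if s[k,4]>2000:
        p=c[l==k]; r=cv2.minAreaRect(p[:,:2].astype(np.float32)); print(s[k],np.round(r[0],1),np.round(r[1],1),round(r[2],2),np.median(p[:,2]))
plan((*[373.3,311.1],300,96.96))
t,c2,_=shot('top')
b=cv2.resize(t[120:260,250:400],(500,467),interpolation=cv2.INTER_CUBIC); b=np.clip((b.astype(float)-150)*2.4,0,255).astype(np.uint8)
cv2.imwrite('pics/tray.png',b)
```

```text
[ 307  185   52  134 6164] [422.6 317.3] [160.8  56.1] 6.98 17.932262200150518
[ 407  241   62   83 2392] [447.7 446.4] [ 40.1 110.6] 82.01 12.6858389615644
[ 553  267   57  136 4843] [498.9 639.1] [193.6  45.8] 14.4 19.863220721726464
now [369.3 297.6 301.2] alpha 96.66 q7 1.04 F [-0.1 -0.4  0.5] gap 85.0 t 16.75
(373.3, 311.1, 300) d [-5.6 13.   1.2] w [-0.03 -0.05 -0.3 ]
```

View pics/tray.png

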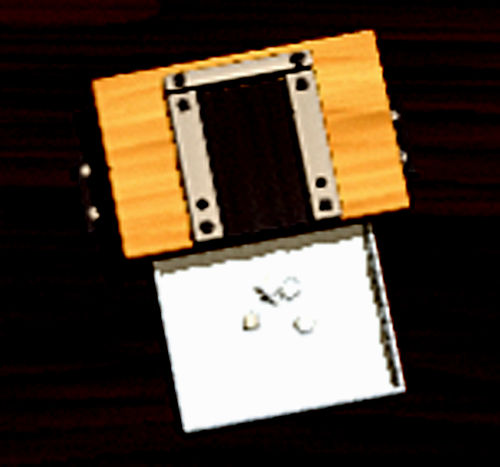

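The tray view shows pieces at about (250,322), (303,323), (290,288) and (265,292), all well inside, and an empty seat. I make out four or five of them. Gripping the pin now.

Emit:
send_rows --deltas '[{"dx": -0.0055,"dy": 0.013,"dz": 0.02,"wx": 0,"wy": 0,"wz": -0.3},{"dx": -0.0055,"dy": 0.013,"dz": 0.055,"wx": 0,"wy": 0,"wz": -0.3},{"dx": -0.0055,"dy": 0.013,"dz": 0.09,"wx": 0,"wy": 0,"wz": -0.3},{"dx": -0.0055,"dy": 0.013,"dz": 0.125,"wx": 0,"wy": 0,"wz": -0.3},{"dx": -0.0055,"dy": 0.013,"dz": 0.15,"wx": 0,"wy": 0,"wz": -0.3}]' --hand 1

```text
time: 17.22
tool_pos: [372.5, 310.9, 149.1]
tcp_rot: [-0.001, -0.062, 0.998, -0.001]
force: [-0.2, 0.7, -0.4]
finger_gap: 85.4
```

Emit:
send_rows --deltas '[{"dx": 0,"dy": 0,"dz": 0.025,"wx": 0,"wy": 0,"wz": 0},{"dx": 0,"dy": 0,"dz": 0.045,"wx": 0,"wy": 0,"wz": 0},{"dx": 0,"dy": 0,"dz": 0.06,"wx": 0,"wy": 0,"wz": 0},{"dx": 0,"dy": 0,"dz": 0.07,"wx": 0,"wy": 0,"wz": 0},{"dx": 0,"dy": 0,"dz": 0.07,"wx": 0,"wy": 0,"wz": 0}]'

```text
time: 17.63
tool_pos: [372.7, 310.9, 80.1]
tcp_rot: [-0.001, -0.062, 0.998, -0.001]
force: [-0.3, -0.8, 0.3]
finger_gap: 85.3
```

Run:
```python
from h import *
plan((373.1,311.2,71,96.97))
```

```text
now [372.7 310.9  80.1] alpha 97.11 q7 1.2 F [-0.3 -0.8  0.3] gap 85.3 t 17.63
(373.1, 311.2, 71) d [-0.4  0.3  9.1] w [-0.11 -0.11  0.14]
```

Emit:
send_rows --deltas '[{"dx": 0,"dy": 0,"dz": 0.004,"wx": -0.1,"wy": -0.1,"wz": 0.1},{"dx": 0,"dy": 0,"dz": 0.008,"wx": -0.1,"wy": -0.1,"wz": 0.1},{"dx": 0,"dy": 0,"dz": 0.009,"wx": -0.1,"wy": -0.1,"wz": 0.1},{"dx": 0,"dy": 0,"dz": 0.009,"wx": -0.1,"wy": -0.1,"wz": 0.1}]'

```text
time: 17.97
tool_pos: [373.3, 311.5, 73.1]
tcp_rot: [0.001, -0.062, 0.998, 0.001]
force: [0.4, -0.3, 0.3]
finger_gap: 85.4
```

Emit:
send_rows --deltas '[{"dx": 0,"dy": 0,"dz": 0,"wx": 0,"wy": 0,"wz": 0},{"dx": 0,"dy": 0,"dz": 0,"wx": 0,"wy": 0,"wz": 0},{"dx": 0,"dy": 0,"dz": 0,"wx": 0,"wy": 0,"wz": 0},{"dx": 0,"dy": 0,"dz": 0,"wx": 0,"wy": 0,"wz": 0},{"dx": 0,"dy": 0,"dz": 0,"wx": 0,"wy": 0,"wz": 0}]' --hand 0 --force 80

```text
time: 18.38
tool_pos: [373.4, 311.5, 73.6]
tcp_rot: [0.001, -0.062, 0.998, 0.001]
force: [-2.8, -2.3, 18.2]
finger_gap: 53.7
```

Emit:
send_rows --deltas '[{"dx": 0,"dy": 0,"dz": 0,"wx": 0,"wy": 0,"wz": 0},{"dx": 0,"dy": 0,"dz": 0,"wx": 0,"wy": 0,"wz": 0},{"dx": 0,"dy": 0,"dz": 0,"wx": 0,"wy": 0,"wz": 0}]'

```text
time: 18.63
tool_pos: [373.4, 311.5, 73.5]
tcp_rot: [0.001, -0.062, 0.998, 0.001]
force: [-2.8, -2.0, 18.1]
finger_gap: 54.1
```

Run:
```python
from h import *
plan((373,311,250,97),(*W(-160,0),250,97))
```

```text
now [373.4 311.5  73.5] alpha 97.1 q7 1.21 F [-2.8 -2.  18.1] gap 54.1 t 18.63
(373, 311, 250) d [ 1.000e-01 -0.000e+00 -1.765e+02] w [0.14 0.12 0.1 ]
(np.float64(488.5399439725851), np.float64(-92.83568064333514), 250) d [ -65.5 -414.9    0. ] w [0. 0. 0.]
```

Emit:
send_rows --deltas '[{"dx": 0,"dy": 0,"dz": -0.01,"wx": 0,"wy": 0,"wz": 0},{"dx": 0,"dy": 0,"dz": -0.035,"wx": 0,"wy": 0,"wz": 0},{"dx": 0,"dy": 0,"dz": -0.07,"wx": 0,"wy": 0,"wz": 0},{"dx": 0,"dy": 0,"dz": -0.105,"wx": 0,"wy": 0,"wz": 0},{"dx": 0,"dy": 0,"dz": -0.14,"wx": 0,"wy": 0,"wz": 0}]'

```text
time: 19.05
tool_pos: [372.8, 310.6, 214.8]
tcp_rot: [0.001, -0.062, 0.998, 0.001]
force: [1.2, 1.5, -1.4]
finger_gap: 53.7
```

Emit:
send_rows --deltas '[{"dx": -0.005,"dy": -0.025,"dz": -0.02,"wx": 0,"wy": 0,"wz": 0},{"dx": -0.012,"dy": -0.06,"dz": -0.036,"wx": 0,"wy": 0,"wz": 0},{"dx": -0.02,"dy": -0.095,"dz": -0.036,"wx": 0,"wy": 0,"wz": 0},{"dx": -0.027,"dy": -0.13,"dz": -0.036,"wx": 0,"wy": 0,"wz": 0},{"dx": -0.033,"dy": -0.165,"dz": -0.036,"wx": 0,"wy": 0,"wz": 0}]'

```text
time: 19.47
tool_pos: [426.4, 149.9, 249.5]
tcp_rot: [0.001, -0.062, 0.998, 0.001]
force: [1.6, 0.8, -1.8]
finger_gap: 53.8
```

Emit:
send_rows --deltas '[{"dx": 0,"dy": -0.035,"dz": 0,"wx": 0,"wy": 0,"wz": -1},{"dx": 0,"dy": -0.07,"dz": 0,"wx": 0,"wy": 0,"wz": -2},{"dx": 0.003,"dy": -0.105,"dz": 0,"wx": 0,"wy": 0,"wz": -3},{"dx": 0.006,"dy": -0.14,"dz": 0,"wx": 0,"wy": 0,"wz": -4},{"dx": 0.008,"dy": -0.175,"dz": 0,"wx": 0,"wy": 0,"wz": -4.5}]'

```text
time: 19.88
tool_pos: [439.4, -24.9, 248.8]
tcp_rot: [0.001, -0.102, 0.995, 0.001]
force: [0.2, 0.5, -1.5]
finger_gap: 53.7
```

Emit:
send_rows --deltas '[{"dx": 0,"dy": -0.025,"dz": 0,"wx": 0,"wy": 0,"wz": 0},{"dx": 0,"dy": -0.05,"dz": 0,"wx": 0,"wy": 0,"wz": 0},{"dx": 0,"dy": -0.07,"dz": 0,"wx": 0,"wy": 0,"wz": 0},{"dx": 0,"dy": -0.078,"dz": 0,"wx": 0,"wy": 0,"wz": 0},{"dx": 0,"dy": -0.078,"dz": 0,"wx": 0,"wy": 0,"wz": 0}]'

```text
time: 20.3
tool_pos: [455.6, -101.2, 248.5]
tcp_rot: [0.001, -0.1, 0.995, 0.001]
force: [-1.2, -0.5, -0.8]
finger_gap: 53.8
```

Run:
```python
from h import *
plan((*W(-205,0),250,101.6),(*W(-205,0),178,101.6))
i,c,st=shot('wrist'); i2,c2,_=shot('scene')
for n,cc in(('w',c),('s',c2)):
    s=S(cc); m=(s[...,2]>168)&(s[...,2]<205)&(s[...,0]<-60)&(s[...,0]>-270)&(abs(s[...,1])<45)
    p=s[m]; print(n,len(p))
    if len(p)>50:
        r=cv2.minAreaRect(p[:,:2].astype(np.float32)); print(np.round(r[0],1),np.round(r[1],1),round(r[2],2),p.min(0).round(1),p.max(0).round(1))
        for a in range(-260,-60,25):
            q=p[(p[:,0]>=a)&(p[:,0]<a+25)]
            if len(q)>5: print(a,len(q),'z',np.percentile(q[:,2],[20,50,80]).round(1),'y',np.percentile(q[:,1],[2,98]).round(1))
cv2.imwrite('pics/ins.png',np.hstack([cv2.resize(i,(400,300)),cv2.resize(i2[230:350,230:390],(400,300),interpolation=cv2.INTER_CUBIC)]))
```

```text
now [ 455.6 -101.2  248.5] alpha 101.46 q7 2.1 F [-1.2 -0.5 -0.8] gap 53.8 t 20.3
(np.float64(444.4511782148747), np.float64(-101.84571582427316), 250) d [11.   1.6 -1.5] w [ 0.07  0.13 -0.14]
(np.float64(444.4511782148747), np.float64(-101.84571582427316), 178) d [ 0.  0. 72.] w [0. 0. 0.]
w 20441
[-182.9   -1.9] [81.3 84.1] 89.22 [-225.1  -42.3  174.7] [-140.8   39.   205. ]
-235 3902 z [185.4 187.8 188.7] y [-28.3  25.4]
-210 7798 z [189.4 190.7 192.5] y [-39.1  35.7]
-185 5771 z [192.2 192.9 193.4] y [-28.6  25.1]
-160 2970 z [192.7 193.1 193.5] y [-28.8  24.9]
s 1167
[-143.     1.8] [165.7  79.4] 5.81 [-227.6  -42.7  173.4] [-60.7  37.1 204.9]
-235 45 z [185.6 186.3 187.7] y [-28.2  23.6]
-210 147 z [188.  189.8 191.8] y [-40.9  36.9]
-185 171 z [190.6 191.9 193.4] y [-34.6  29.5]
-160 163 z [190.9 191.9 192.9] y [-29.   24.8]
-135 168 z [190.8 191.9 192.9] y [-29.3  23.6]
-110 179 z [190.8 191.7 192.7] y [-29.7  24.4]
-85 294 z [181.3 190.4 192.2] y [-30.1  23.1]
```

The pin is held level, with its underside 73.5 mm below the TCP, and sits about 2 mm to the right. I'll correct that, back off and lower it to seat height.

Emit:
send_rows --deltas '[{"dx": 0.011,"dy": 0.002,"dz": 0,"wx": 0,"wy": 0,"wz": -0.4},{"dx": 0.011,"dy": 0.002,"dz": 0.02,"wx": 0,"wy": 0,"wz": -0.4},{"dx": 0.011,"dy": 0.002,"dz": 0.045,"wx": 0,"wy": 0,"wz": -0.4},{"dx": 0.011,"dy": 0.002,"dz": 0.065,"wx": 0,"wy": 0,"wz": -0.4},{"dx": 0.011,"dy": 0.002,"dz": 0.07,"wx": 0,"wy": 0,"wz": -0.4}]'

```text
time: 20.82
tool_pos: [443.6, -98.1, 176.0]
tcp_rot: [-0.001, -0.106, 0.994, 0.001]
force: [-0.5, 0.4, -1.2]
finger_gap: 54.0
```

Emit:
send_rows --deltas '[{"dx": 0,"dy": 0,"dz": 0,"wx": 0,"wy": 0,"wz": 0},{"dx": 0,"dy": 0,"dz": 0,"wx": 0,"wy": 0,"wz": 0},{"dx": 0,"dy": 0,"dz": 0,"wx": 0,"wy": 0,"wz": 0}]'

```text
time: 21.07
tool_pos: [445.0, -99.5, 179.2]
tcp_rot: [0.002, -0.105, 0.994, 0.001]
force: [1.3, 0.6, -1.0]
finger_gap: 53.8
```

```bash
cat > chk.py <<'E'
from h import *
plan((*W(-79.7,0),177.5,101.6),(*W(-79.7,0),173.6,101.6))
i,c,st=shot('wrist'); i2,c2,_=shot('scene')
zt=st['tool_pos'][2]-73.5+18
for n,cc in(('w',c),('s',c2)):
    s=S(cc); x0=(np.array(st['tool_pos'][:2])-O)@RS
    m=(abs(s[...,2]-zt)<5)&(abs(s[...,1])<29.5+4); p=s[m]; xs=p[:,0]-x0[0]
    for a in range(-30,135,20):
        q=p[(xs>=a)&(xs<a+20)]
        if len(q)>20: print(n,a,len(q),'z-tcp',np.round(np.median(q[:,2])-st['tool_pos'][2]+73.5,1),'y',np.percentile(q[:,1],[3,97]).round(1),'mid',np.percentile(q[:,1],[3,97]).mean().round(2))
    m=(abs(s[...,2]-110)<2)&(abs(s[...,1])<54)&(abs(s[...,1])>26)&(s[...,0]>-50)&(s[...,0]<40)
    p=s[m]; L=p[p[:,1]>0,1]; Rr=p[p[:,1]<0,1]
    if len(L)>30 and len(Rr)>30: print(n,'rails',len(L),len(Rr),np.percentile(L,[4,96]).round(1),np.percentile(Rr,[4,96]).round(1))
E
python3 chk.py
```

```text
now [445.  -99.5 179.2] alpha 102.05 q7 2.18 F [ 1.3  0.6 -1. ] gap 53.8 t 21.07
(np.float64(567.2138970913439), np.float64(-76.75777342046132), 177.5) d [-124.2   -3.3    2.1] w [0.08 0.18 0.44]
(np.float64(567.2138970913439), np.float64(-76.75777342046132), 173.6) d [0.  0.  3.9] w [0. 0. 0.]
w -30 3275 z-tcp 14.0 y [-27.8  30.2] mid 1.19
w -10 4730 z-tcp 15.9 y [-24.6  28.9] mid 2.11
w 10 4563 z-tcp 17.9 y [-24.   28.4] mid 2.22
w 30 3700 z-tcp 18.1 y [-24.   28.5] mid 2.23
w 50 72 z-tcp 17.9 y [-3.9  9.6] mid 2.86
s -30 27 z-tcp 13.9 y [-25.8  25.7] mid -0.04
s -10 79 z-tcp 15.3 y [-26.1  29.8] mid 1.82
s 10 121 z-tcp 17.2 y [-28.6  26.8] mid -0.94
s 30 118 z-tcp 17.2 y [-25.5  26.6] mid 0.57
s 50 125 z-tcp 17.0 y [-27.   25.2] mid -0.9
s 70 134 z-tcp 17.3 y [-27.3  26.2] mid -0.55
s 90 130 z-tcp 17.3 y [-25.4  26.8] mid 0.71
s 110 151 z-tcp 17.3 y [-25.7  25.8] mid 0.08
s rails 215 223 [30.4 48.1] [-52.3 -34.1]
```

Emit:
send_rows --deltas '[{"dx": 0,"dy": -0.0018,"dz": 0.001,"wx": 0,"wy": 0.1,"wz": 0.1},{"dx": 0,"dy": -0.0018,"dz": 0.002,"wx": 0,"wy": 0.1,"wz": 0.1},{"dx": 0,"dy": -0.0018,"dz": 0.002,"wx": 0,"wy": 0.1,"wz": 0.1}]'

```text
time: 21.42
tool_pos: [445.0, -101.6, 176.2]
tcp_rot: [0.0, -0.104, 0.995, 0.001]
force: [0.1, -0.8, -0.9]
finger_gap: 53.6
```

Emit:
send_rows --deltas '[{"dx": -0.005,"dy": 0,"dz": 0,"wx": 0,"wy": 0,"wz": 0},{"dx": -0.013,"dy": -0.0001,"dz": 0,"wx": 0,"wy": 0,"wz": 0},{"dx": -0.021,"dy": -0.0002,"dz": 0,"wx": 0,"wy": 0,"wz": 0},{"dx": -0.028,"dy": -0.0002,"dz": 0,"wx": 0,"wy": 0,"wz": 0},{"dx": -0.034,"dy": -0.0003,"dz": 0,"wx": 0,"wy": 0,"wz": 0}]'

```text
time: 21.83
tool_pos: [479.4, -94.4, 176.1]
tcp_rot: [0.0, -0.104, 0.995, 0.001]
force: [-0.5, -0.2, -1.3]
finger_gap: 53.7
```

Emit:
send_rows --deltas '[{"dx": -0.006,"dy": 0,"dz": 0,"wx": 0,"wy": 0,"wz": 0},{"dx": -0.012,"dy": -0.0001,"dz": 0,"wx": 0,"wy": 0,"wz": 0},{"dx": -0.018,"dy": -0.0002,"dz": 0,"wx": 0,"wy": 0,"wz": 0},{"dx": -0.024,"dy": -0.0002,"dz": 0,"wx": 0,"wy": 0,"wz": 0},{"dx": -0.03,"dy": -0.0003,"dz": 0,"wx": 0,"wy": 0,"wz": 0}]'

```text
time: 22.25
tool_pos: [508.3, -88.8, 176.1]
tcp_rot: [-0.0, -0.104, 0.995, 0.001]
force: [-0.2, -0.3, -1.0]
finger_gap: 53.6
```

```bash
python3 chk.py
```

```text
now [508.3 -88.8 176.1] alpha 101.92 q7 2.14 F [-0.2 -0.3 -1. ] gap 53.6 t 22.25
(np.float64(567.2138970913439), np.float64(-76.75777342046132), 177.5) d [-60.2  -0.4  -1.4] w [0.09 0.   0.32]
(np.float64(567.2138970913439), np.float64(-76.75777342046132), 173.6) d [0.  0.  3.9] w [0. 0. 0.]
w -30 3458 z-tcp 14.0 y [-29.7  29.6] mid -0.08
w -10 4722 z-tcp 15.9 y [-26.8  26.7] mid -0.03
w 10 4552 z-tcp 17.8 y [-26.3  26.3] mid -0.01
w 30 3690 z-tcp 18.0 y [-26.3  26.2] mid -0.01
w 50 63 z-tcp 17.7 y [-6.2  6.5] mid 0.16
s -30 22 z-tcp 14.0 y [-25.4  24.9] mid -0.27
s -10 89 z-tcp 15.2 y [-27.4  27. ] mid -0.2
s 10 132 z-tcp 16.7 y [-27.9  26.2] mid -0.86
s 30 132 z-tcp 17.3 y [-27.8  24.3] mid -1.79
s 50 148 z-tcp 17.0 y [-28.2  24.7] mid -1.71
s 70 148 z-tcp 16.7 y [-28.6  24.2] mid -2.21
s 90 156 z-tcp 16.8 y [-27.6  25.2] mid -1.19
s 110 167 z-tcp 16.8 y [-29.2  24.2] mid -2.51
s 130 23 z-tcp 15.6 y [-23.7  16.5] mid -3.59
s rails 213 218 [30.3 48.4] [-52.3 -34.1]
```

The pin is centred between the rails, with the tail already inside and no contact force. I'll go on, then lay it flat.

Emit:
send_rows --deltas '[{"dx": -0.006,"dy": 0,"dz": 0,"wx": 0,"wy": 0,"wz": 0},{"dx": -0.014,"dy": 0,"dz": 0,"wx": 0,"wy": 0,"wz": 0.1},{"dx": -0.022,"dy": 0,"dz": 0,"wx": 0,"wy": 0,"wz": 0.1},{"dx": -0.03,"dy": 0,"dz": 0,"wx": 0,"wy": 0,"wz": 0.1},{"dx": -0.038,"dy": 0,"dz": 0,"wx": 0,"wy": 0,"wz": 0.1}]'

```text
time: 22.77
tool_pos: [545.8, -80.8, 176.1]
tcp_rot: [0.0, -0.103, 0.995, 0.001]
force: [0.3, 0.7, -1.1]
finger_gap: 53.9
```

Emit:
send_rows --deltas '[{"dx": -0.003,"dy": 0,"dz": 0.0005,"wx": 0,"wy": 0,"wz": 0},{"dx": -0.003,"dy": 0,"dz": 0.001,"wx": 0,"wy": 0,"wz": 0},{"dx": -0.003,"dy": 0,"dz": 0.0015,"wx": 0,"wy": 0,"wz": 0},{"dx": -0.003,"dy": 0,"dz": 0.002,"wx": 0,"wy": 0,"wz": 0},{"dx": -0.003,"dy": 0,"dz": 0.002,"wx": 0,"wy": 0,"wz": 0}]'

```text
time: 23.18
tool_pos: [547.5, -80.5, 174.1]
tcp_rot: [-0.0, -0.103, 0.995, 0.001]
force: [-0.1, -0.5, -0.3]
finger_gap: 53.9
```

```bash
python3 -c "
from h import *
plan((*W(-79.7,0),173.6,101.6)); print(bot.sense()['wrist_torque'])"
```

```text
now [547.5 -80.5 174.1] alpha 101.81 q7 2.11 F [-0.1 -0.5 -0.3] gap 53.9 t 23.18
(np.float64(567.2138970913439), np.float64(-76.75777342046132), 173.6) d [-20.   -0.4   0.5] w [ 0.09 -0.01  0.21]
[ 0.04509855 -0.00773537  0.02205944]
```

Emit:
send_rows --deltas '[{"dx": -0.003,"dy": 0,"dz": 0.0003,"wx": 0,"wy": 0,"wz": 0},{"dx": -0.006,"dy": 0,"dz": 0.0005,"wx": 0,"wy": 0,"wz": 0},{"dx": -0.009,"dy": 0,"dz": 0.0005,"wx": 0,"wy": 0,"wz": 0},{"dx": -0.012,"dy": 0,"dz": 0.0005,"wx": 0,"wy": 0,"wz": 0.1},{"dx": -0.015,"dy": 0,"dz": 0.0005,"wx": 0,"wy": 0,"wz": 0.1}]'

```text
time: 23.6
tool_pos: [562.9, -77.3, 173.7]
tcp_rot: [-0.0, -0.102, 0.995, 0.001]
force: [-0.7, -0.1, 3.4]
finger_gap: 53.5
```

Emit:
send_rows --deltas '[{"dx": -0.0007,"dy": 0,"dz": 0,"wx": 0,"wy": 0,"wz": 0},{"dx": -0.0014,"dy": 0,"dz": 0,"wx": 0,"wy": 0,"wz": 0},{"dx": -0.0014,"dy": 0,"dz": 0,"wx": 0,"wy": 0,"wz": 0}]'

```text
time: 23.85
tool_pos: [564.0, -77.0, 173.7]
tcp_rot: [0.0, -0.102, 0.995, 0.001]
force: [-0.5, 0.4, 2.8]
finger_gap: 54.0
```

```bash
python3 -c "
from h import *
plan((*W(-79.7,0),173.6,101.6))"; python3 chk.py | grep -v ^s
```

```text
now [564.  -77.  173.7] alpha 101.72 q7 2.1 F [-0.5  0.4  2.8] gap 54.0 t 23.85
(np.float64(567.2138970913439), np.float64(-76.75777342046132), 173.6) d [-3.2 -0.4  0.1] w [0.09 0.02 0.12]
now [564.  -77.  173.7] alpha 101.72 q7 2.1 F [-0.5  0.4  2.8] gap 54.0 t 23.85
(np.float64(567.2138970913439), np.float64(-76.75777342046132), 177.5) d [-3.2 -0.4 -3.8] w [0.09 0.02 0.12]
(np.float64(567.2138970913439), np.float64(-76.75777342046132), 173.6) d [0.  0.  3.9] w [0. 0. 0.]
w -30 3205 z-tcp 14.0 y [-29.5  29.9] mid 0.21
w -10 4727 z-tcp 15.9 y [-26.4  27. ] mid 0.31
w 10 4586 z-tcp 17.9 y [-25.9  26.6] mid 0.3
w 30 3668 z-tcp 18.2 y [-26.1  26.5] mid 0.22
w 50 45 z-tcp 18.0 y [-4.   6.8] mid 1.41
w rails 355 320 [31.4 35.2] [-34.2 -30.7]
```

Emit:
send_rows --deltas '[{"dx": -0.0005,"dy": 0,"dz": 0,"wx": 0,"wy": 0,"wz": 0},{"dx": -0.001,"dy": 0,"dz": 0,"wx": 0,"wy": 0,"wz": 0},{"dx": -0.0015,"dy": 0,"dz": 0,"wx": 0,"wy": 0,"wz": 0},{"dx": -0.0015,"dy": 0,"dz": 0,"wx": 0,"wy": 0,"wz": 0}]'

```text
time: 24.28
tool_pos: [565.4, -76.8, 173.6]
tcp_rot: [-0.0, -0.102, 0.995, 0.001]
force: [-2.0, -0.3, 4.4]
finger_gap: 53.6
```

Emit:
send_rows --deltas '[{"dx": -0.0005,"dy": 0,"dz": 0,"wx": 0,"wy": 0,"wz": 0},{"dx": -0.001,"dy": 0,"dz": 0,"wx": 0,"wy": 0,"wz": 0},{"dx": -0.001,"dy": 0,"dz": 0,"wx": 0,"wy": 0,"wz": 0}]'

```text
time: 24.53
tool_pos: [566.4, -76.6, 173.6]
tcp_rot: [0.0, -0.102, 0.995, 0.001]
force: [-0.8, 0.4, 3.2]
finger_gap: 54.2
```

Emit:
send_rows --deltas '[{"dx": -0.0004,"dy": 0,"dz": 0,"wx": 0,"wy": 0,"wz": 0},{"dx": -0.0008,"dy": 0,"dz": 0,"wx": 0,"wy": 0,"wz": 0},{"dx": -0.0008,"dy": 0,"dz": 0,"wx": 0,"wy": 0,"wz": 0}]'

```text
time: 24.78
tool_pos: [567.2, -76.4, 173.6]
tcp_rot: [0.0, -0.102, 0.995, 0.001]
force: [-2.3, -0.7, 4.1]
finger_gap: 53.8
```

Emit:
send_rows --deltas '[{"dx": -0.0004,"dy": 0,"dz": 0,"wx": 0,"wy": 0,"wz": 0},{"dx": -0.0008,"dy": 0,"dz": 0,"wx": 0,"wy": 0,"wz": 0},{"dx": -0.0008,"dy": 0,"dz": 0,"wx": 0,"wy": 0,"wz": 0}]'

```text
time: 25.03
tool_pos: [567.7, -76.3, 173.6]
tcp_rot: [-0.0, -0.102, 0.995, 0.001]
force: [-5.0, -0.0, 6.5]
finger_gap: 53.5
```

Contact with the stop has begun (about 5 N). I'll raise the push in small steps.

Emit:
send_rows --deltas '[{"dx": -0.0003,"dy": 0,"dz": 0,"wx": 0,"wy": 0,"wz": 0},{"dx": -0.0003,"dy": 0,"dz": 0,"wx": 0,"wy": 0,"wz": 0},{"dx": -0.0003,"dy": 0,"dz": 0,"wx": 0,"wy": 0,"wz": 0}]'

```text
time: 25.28
tool_pos: [567.7, -76.3, 173.6]
tcp_rot: [-0.001, -0.102, 0.995, 0.001]
force: [-7.4, 0.3, 8.2]
finger_gap: 54.1
```

Emit:
send_rows --deltas '[{"dx": -0.0003,"dy": 0,"dz": 0,"wx": 0,"wy": 0,"wz": 0},{"dx": -0.0003,"dy": 0,"dz": 0,"wx": 0,"wy": 0,"wz": 0},{"dx": -0.0003,"dy": 0,"dz": 0,"wx": 0,"wy": 0,"wz": 0}]'

```text
time: 25.53
tool_pos: [567.8, -76.3, 173.6]
tcp_rot: [-0.001, -0.102, 0.995, 0.001]
force: [-8.6, -1.1, 9.7]
finger_gap: 54.0
```

Emit:
send_rows --deltas '[{"dx": -0.0002,"dy": 0,"dz": -0.0002,"wx": 0,"wy": 0,"wz": 0},{"dx": -0.0005,"dy": 0,"dz": -0.0003,"wx": 0,"wy": 0,"wz": 0},{"dx": -0.0005,"dy": 0,"dz": -0.0003,"wx": 0,"wy": 0,"wz": 0},{"dx": -0.0005,"dy": 0,"dz": -0.0003,"wx": 0,"wy": 0,"wz": 0}]'

```text
time: 25.87
tool_pos: [567.9, -76.3, 173.6]
tcp_rot: [-0.001, -0.102, 0.995, 0.001]
force: [-10.2, -1.3, 7.5]
finger_gap: 53.8
```

```bash
python3 chk.py
```

```text
now [567.9 -76.3 173.6] alpha 101.7 q7 2.1 F [-10.2  -1.3   7.5] gap 53.8 t 25.87
(np.float64(567.2138970913439), np.float64(-76.75777342046132), 177.5) d [ 0.7 -0.3 -3.9] w [ 0.12 -0.14  0.1 ]
(np.float64(567.2138970913439), np.float64(-76.75777342046132), 173.6) d [0.  0.  3.9] w [0. 0. 0.]
w -30 3298 z-tcp 14.0 y [-29.5  30. ] mid 0.27
w -10 4770 z-tcp 15.9 y [-26.4  27.1] mid 0.31
w 10 4573 z-tcp 18.0 y [-25.9  26.5] mid 0.3
w 30 3651 z-tcp 18.3 y [-26.   26.5] mid 0.24
w 50 29 z-tcp 18.1 y [-4.6  4.9] mid 0.16
w rails 373 344 [31.4 35.1] [-34.2 -30.6]
s -30 33 z-tcp 13.7 y [-25.8  23.9] mid -0.96
s -10 106 z-tcp 15.2 y [-28.4  27.4] mid -0.49
s 10 147 z-tcp 17.1 y [-30.1  24.8] mid -2.66
s 30 158 z-tcp 17.3 y [-28.9  25.4] mid -1.78
s 50 170 z-tcp 17.6 y [-29.3  24.1] mid -2.61
s 70 174 z-tcp 17.3 y [-27.7  25.2] mid -1.27
s 90 172 z-tcp 17.4 y [-27.9  23.9] mid -1.99
s 110 198 z-tcp 17.3 y [-28.2  25.1] mid -1.55
s 130 143 z-tcp 15.4 y [-32.4  32.3] mid -0.05
s rails 218 219 [30.5 48.2] [-52.3 -34.2]
```

Emit:
send_rows --deltas '[{"dx": -0.0003,"dy": 0,"dz": -0.0002,"wx": 0,"wy": 0,"wz": 0},{"dx": -0.0004,"dy": 0,"dz": -0.0003,"wx": 0,"wy": 0,"wz": 0},{"dx": -0.0004,"dy": 0,"dz": -0.0003,"wx": 0,"wy": 0,"wz": 0},{"dx": -0.0004,"dy": 0,"dz": -0.0003,"wx": 0,"wy": 0,"wz": 0},{"dx": -0.0004,"dy": 0,"dz": -0.0003,"wx": 0,"wy": 0,"wz": 0}]'

```text
time: 26.38
tool_pos: [567.9, -76.2, 173.7]
tcp_rot: [-0.002, -0.102, 0.995, 0.001]
force: [-11.0, -2.2, 4.1]
finger_gap: 53.6
```

Emit:
send_rows --deltas '[{"dx": 0,"dy": 0,"dz": 0,"wx": 0,"wy": 0,"wz": 0},{"dx": 0,"dy": 0,"dz": 0,"wx": 0,"wy": 0,"wz": 0},{"dx": 0,"dy": 0,"dz": 0,"wx": 0,"wy": 0,"wz": 0},{"dx": 0,"dy": 0,"dz": 0,"wx": 0,"wy": 0,"wz": 0},{"dx": 0,"dy": 0,"dz": 0,"wx": 0,"wy": 0,"wz": 0}]'

```text
time: 26.8
tool_pos: [567.9, -76.3, 173.7]
tcp_rot: [-0.002, -0.102, 0.995, 0.001]
force: [-10.0, -3.5, 3.8]
finger_gap: 53.7
```

Emit:
send_rows --deltas '[{"dx": 0,"dy": 0,"dz": 0,"wx": 0,"wy": 0,"wz": 0},{"dx": 0,"dy": 0,"dz": 0,"wx": 0,"wy": 0,"wz": 0},{"dx": 0,"dy": 0,"dz": 0,"wx": 0,"wy": 0,"wz": 0},{"dx": 0,"dy": 0,"dz": 0,"wx": 0,"wy": 0,"wz": 0},{"dx": 0,"dy": 0,"dz": 0,"wx": 0,"wy": 0,"wz": 0}]'

```text
time: 27.22
tool_pos: [567.9, -76.3, 173.7]
tcp_rot: [-0.002, -0.102, 0.995, 0.001]
force: [-10.2, -2.2, 3.8]
finger_gap: 53.9
```

The push is steady at about 10.5 N, with only 4 N down on the seat. I'll hold it and do the final check.

Emit:
send_rows --deltas '[{"dx": 0,"dy": 0,"dz": 0,"wx": 0,"wy": 0,"wz": 0},{"dx": 0,"dy": 0,"dz": 0,"wx": 0,"wy": 0,"wz": 0},{"dx": 0,"dy": 0,"dz": 0,"wx": 0,"wy": 0,"wz": 0},{"dx": 0,"dy": 0,"dz": 0,"wx": 0,"wy": 0,"wz": 0},{"dx": 0,"dy": 0,"dz": 0,"wx": 0,"wy": 0,"wz": 0}]'

```text
time: 27.63
tool_pos: [567.9, -76.3, 173.7]
tcp_rot: [-0.002, -0.102, 0.995, 0.001]
force: [-10.8, -2.4, 4.1]
finger_gap: 53.7
```

Emit:
send_rows --deltas '[{"dx": 0,"dy": 0,"dz": 0,"wx": 0,"wy": 0,"wz": 0},{"dx": 0,"dy": 0,"dz": 0,"wx": 0,"wy": 0,"wz": 0},{"dx": 0,"dy": 0,"dz": 0,"wx": 0,"wy": 0,"wz": 0},{"dx": 0,"dy": 0,"dz": 0,"wx": 0,"wy": 0,"wz": 0},{"dx": 0,"dy": 0,"dz": 0,"wx": 0,"wy": 0,"wz": 0}]'

```text
time: 28.05
tool_pos: [567.9, -76.3, 173.7]
tcp_rot: [-0.002, -0.102, 0.995, 0.001]
force: [-10.5, -2.5, 4.0]
finger_gap: 54.1
```

Emit:
send_rows --deltas '[{"dx": 0,"dy": 0,"dz": 0,"wx": 0,"wy": 0,"wz": 0},{"dx": 0,"dy": 0,"dz": 0,"wx": 0,"wy": 0,"wz": 0},{"dx": 0,"dy": 0,"dz": 0,"wx": 0,"wy": 0,"wz": 0},{"dx": 0,"dy": 0,"dz": 0,"wx": 0,"wy": 0,"wz": 0},{"dx": 0,"dy": 0,"dz": 0,"wx": 0,"wy": 0,"wz": 0}]'

```text
time: 28.47
tool_pos: [567.9, -76.3, 173.6]
tcp_rot: [-0.002, -0.102, 0.995, 0.001]
force: [-10.3, -2.8, 3.0]
finger_gap: 53.9
```

```bash
python3 -c "
from h import *
i,c,st=shot('scene'); cv2.imwrite('pics/final.png',cv2.resize(i[200:370,120:400],(800,486),interpolation=cv2.INTER_CUBIC)); plan()"
```

```text
now [567.9 -76.2 173.6] alpha 101.7 q7 2.1 F [-10.6  -2.9   3. ] gap 53.6 t 28.52
```

View pics/final.png

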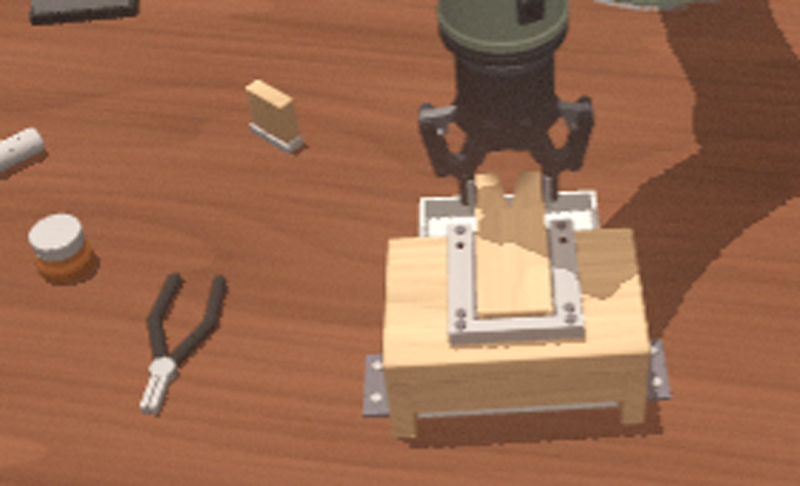

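The view shows the pin between the rails with its tail on the stop at (515,312), the scraper upright at (272,115), and the pliers and jar where they were. Handing in.

```bash
python3 -c "
from h import *
order.close_job(); plan()"
```

```text
the job is handed in; nothing more can be done
the job is handed in; nothing more can be done
```

I swept the silver cut-offs off the pin seat into the catch tray with the scraper. I then stood the scraper back at its old place and slid the middle-sized pin home. The arm is still gripping and pushing it, and I handed the job in at about 28.5 s.

Last checks:
- **Push:** about 10.5 to 11 N along the seat at the wrist, steady for 2 s, with only 3–4 N pressing down. The force at the stop itself was not measured; friction on the seat should leave it at roughly 9–10 N.
- **Pin position:** flat on the seat, within about 0.5 mm of centre between the rails, square within about 0.3 degrees, tail on the stop.
- **Grip:** the fingers read 53.6 mm on the 56 mm pin, so it is still held.
- **Scraper:** it dropped about 2 mm when let go, but stands upright with its top flat at 60 mm.
- **Cut-offs:** the seat is empty and nothing lay beside the tray. In the view from above I could make out four or five pieces in the tray, so I did not count all five for certain.
- **Left alone:** the pliers and the jar look untouched in the last picture. The strap was outside that crop and I did not check it again, but the arm never moved near it.

One disagreement: the scene camera's sideways readings were about 2 mm off the wrist camera's. Both agreed that the pin was centred between the rails.

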